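# Load an offcut into the angle drilling jig

## Task

Get the pine block ready for angled drilling: swing the cam lever of the sloping jig open, then set the block down flat on the bed, its length level along it, well up the slope from the low stops and a few millimetres clear of the end stop. Keeping it flat, slide it down the slope, one corner going in under the drill guide, until it rests against both low stops, then along them against the end stop, and swing the cam lever round as far as it goes to lock it there. Leave the other blocks, the bit case and the jar where they are.

Things in the scene. Friction and masses are not known exactly. Their poses are not given: they have to be found in the camera images.
- pine_block_mid (a point): Centre of the loose pine block to be loaded: a plain wooden bar with brown grain, 100 x 45 x 22 mm (x its length, y its width, z its thickness, up as it lies), about 60 g. It lies flat on the saw table left of the rip fence, on either side of the saw blade, at any yaw. Its two ends are alike: a half turn makes no difference.
- bed: Sloping plywood bed of the jig, fixed to the bench right of the rip fence; place and yaw vary. Origin: the datum corner on its face, 32 mm above the bench. x: up the slope, which rises 25 degrees away from the robot; y: level, to the left; z: square to the face, upward. Face: x -14 to 105, y -175 to 22 mm. Home, the block has its length along y and its centre at x 22.5, y -50, z 11 mm.
- low_stops (a point): Midway between the two low stops, on the bed's face (bed x 0, y -54 mm). They are steel buttons, 12 mm in diameter and 8 mm high, at bed y = -15 and -93 mm; their up-slope sides, against which the block's long side rests, lie at bed x = 0.
- end_stop (a point): End stop: middle of the foot of its face (bed x 16.5, y 0, z 0). An aluminium block 26 mm high at the bed's left end; its face lies at bed y = 0 and runs from bed x = -12 to 45 mm.
- drill_guide (a point): Middle of the underside of the drill guide's overhang (bed x 6, y -9, z 26 mm): a dark steel plate on top of the end stop that covers bed x = -12 to 24 and y = -18 to 0 mm, 26 mm above the bed's face (the 22 mm block slides in under it); with its bush it stands 43 mm above the face.
- cam (a joint): Angle of the cam lever about the pivot. 0: fully open, lever 60 degrees right of straight up the slope, leaving 112 mm between cam and end stop. Grows counter-clockwise seen from above; about 1.4 where the cam meets a block that is home, 1.78 at its end, lever 42 degrees left of straight up. Starts at 1.0 to 1.6. Stays where left (hinge friction 0.1 N m); locking takes a few newtons at the knob.
- cam_pivot (a point): Pivot of the eccentric cam on the bed's face, right of the block's place (bed x 22.5, y -131, z 0); its axis is square to the bed. The cam is a wooden disc of 44 mm diameter, 18 mm high.
- cam_knob (a point): Middle of the black knob that stands up from the end of the cam lever, 65 mm from the pivot: 18 mm in diameter, from 25 to 55 mm above the bed's face (this point at 40 mm), its axis square to the bed.
- rip_fence_top (a point): Rip fence: a fixed bar along world x; this point is on its top at its middle. It spans x = 0.325 to 0.70, y = -0.075 to -0.035 m and is 68 mm high.
- blade_top (a point): Highest point of the fixed saw blade, a thin upright disc in the plane y = 0.267 m; it stands up to 46 mm above the table between x = 0.42 and 0.62 m.
- beech_block: A square wooden block, 60 x 60 x 30 mm, loose, to be left alone. It lies close beside one half of the pine block's long side, so fingers have room there only on the other half. Origin at the centre of its underside.
- sand_block: A brown sanding block, 112 x 64 x 27 mm, loose, to be left alone; lies left of the rip fence. Origin at the centre of its underside.
- bit_box: A flat black drill bit case with a yellow catch, 48 (x) x 95 (y) x 31 mm, loose, to be left alone; lies left of the rip fence. Origin at the centre of its underside.
- filler_jar: A white jar with a red lid, 104 mm in diameter and 148 mm high, loose, behind the saw blade, to be left alone. Origin at the centre of its underside.

How it is judged (in metres and radians):
On the way, in this order (a step that is already met when the one before it is completed fails the run):
1. the cam lever is swung open (below 0.35 rad) (value of joint cam below 0.35 rad), for 0.2 s.
2. the pine block lies flat on the bed, its length along y, up the slope and clear of the drill guide and all stops (z of pine_block_mid in the frame of bed between 0.008 and 0.0135 m and x of pine_block_mid in the frame of bed between 0.03 and 0.1 m and y of pine_block_mid in the frame of bed between -0.07 and -0.0525 m and angle between the z axis of pine_block_mid and the z axis of bed, either way round below 0.04 rad and angle between the x axis of pine_block_mid and the y axis of bed, either way round below 0.15 rad), for 0.2 s.
3. the block, flat, rests against both low stops (within 2 mm) (z of pine_block_mid in the frame of bed below 0.0135 m and x of pine_block_mid in the frame of bed below 0.0245 m and y of pine_block_mid in the frame of bed between -0.07 and -0.03 m and angle between the z axis of pine_block_mid and the z axis of bed, either way round below 0.04 rad and angle between the x axis of pine_block_mid and the y axis of bed, either way round below 0.04 rad), for 0.2 s.
4. it is home against the end stop as well (within 2 mm) (z of pine_block_mid in the frame of bed below 0.0135 m and x of pine_block_mid in the frame of bed below 0.0245 m and y of pine_block_mid in the frame of bed above -0.052 m and angle between the z axis of pine_block_mid and the z axis of bed, either way round below 0.04 rad and angle between the x axis of pine_block_mid and the y axis of bed, either way round below 0.04 rad), for 0.2 s.
At the end, for the whole second after the job is handed in: The cam lever is closed (above 1.5 rad); the pine block lies flat on the bed (0.03 rad, 2.5 mm), square against both low stops (0.03 rad, 2 mm) and against the end stop (2 mm); the beech block, sanding block, bit case and jar are within 20 mm of where they stood (value of joint cam above 1.5 rad and z of pine_block_mid in the frame of bed between 0.008 and 0.0135 m and x of pine_block_mid in the frame of bed between 0.0195 and 0.0245 m and y of pine_block_mid in the frame of bed between -0.052 and -0.0475 m and angle between the z axis of pine_block_mid and the z axis of bed, either way round below 0.03 rad and angle between the x axis of pine_block_mid and the y axis of bed, either way round below 0.03 rad and distance of each of beech_block, sand_block, bit_box, filler_jar from where it was at the start of the episode below 0.02 m); the robot touches nothing.
It fails at once if the beech block, the sanding block, the bit case or the jar is disturbed (moved more than 30 mm) (distance of any of beech_block, sand_block, filler_jar, bit_box from where it was at the start of the episode above 0.03 m).
It also fails if it takes over 59 s, if anything falls off the work surface, if the arm or the gripper's body presses on something with over 40 N, if the wrist force passes 120 N, or if a joint passes its speed limit or range.

## Robot

A 6-joint arm with a two-finger parallel gripper is mounted at the origin on a cart in front of the work surface, level with it; the furniture and walls round the work are solid. World frame = base frame: x ahead of the robot, y to its left, z up, the work surface at z = 0. Lengths are in m, angles in degrees, forces in N, time in s.
With the tool pointing down it reaches from about 0.25 to 0.8 m from the base axis. Payload 3.9 kg.
Tool frame: the origin (TCP) lies at the centre of the arm's flange, where the gripper is bolted on; the fingertips stand 173 mm ahead of it and the grasp point (between the pads) lies 155 mm ahead of it; z points along the fingers, y is the line along which they close (so a half turn about z gives the same grasp; the last joint's range is limited). The gripper opens to 85 mm and grips with 20 to 120 N. Pads are 22 mm wide; open, the fingers measure 114 mm over their backs; the gripper's body (76 mm by 85 mm) begins 54 mm behind the grasp point. The pads swing forward as they close: fully open they stand 13 mm farther back than shut.
Start: joints at [69.614, 14.897, -7.913, 67.191, 0, 90], TCP at [0.183, 0.492, 0.405] pointing down, gripper open.
Joint ranges: [-159.42, 159.42], [-47.68, 98.78], [-73.54, 78.23], [-108.79, 121.32], [-90, 84.71], [-180, 180]. Speed limits (degrees/s): [147.25, 147.25, 180, 180, 180, 180].

## Interface

Orientations are given as a 3x3 rotation matrix whose columns are the frame's x, y, z axes.
In Python, from workcell import r gives the robot as it stands. The module is installed in compiled form; this text tells all that it offers.
- The arm moves only by the tool apply_moves, never from a script. Its argument "series" is a list of rows, each an object with "travel": the shift along the tool's x, y, z in units of 40 mm (1.0 is 40 mm), a list of three; "angular": the turn, a rotation vector about the tool's x, y, z in units of 6 degrees (1.0 is 6 degrees), a list of three; "gripper": the gripper command: -1 is shut, 1 is fully open, values between are in proportion. A call has 1 to 12 rows; each row is the pose to reach, as a shift and turn from the pose commanded when the call began, along the tool's axes at that moment; what a row does not reach only later rows make up. A row lasts 1/10 s, in which the tool goes at most 50 mm and 8.59 degrees, less where a joint would pass 70% of its speed; a pose out of reach is approached as far as the arm can. A call with a gripper value outside its range is refused whole. The fingers move at their own pace and stop on an object; the grip force is fixed at half the most. Time passes only in rows, so rows that repeat a pose let the fingers close. It gives the time, the measured TCP pose, the force, the opening and the grip force at its end, in the units of the state.
- r.sense(): the state, without advancing time (a new reading comes with each control period).
- r.grab_frame(name): name is "scene" or "top" or "wrist"; returns a dict with "frame" (480x640x3 uint8, red, green, blue), "camera_matrix" (3x3 intrinsics, pixels), "world_from_camera" (4x4, takes a point from camera to world coordinates); the wrist camera has in their place "mount" (4x4, takes a point from camera to tool coordinates, whose origin is the TCP and whose axes are the flange's). Camera axes: x right, y up, looking along -z (the intrinsics and any distortion apply to the point x, -y, -z); pixel columns grow to the right and rows downward; lengths in m; the calibration is good to about 2 mm. A picture is of the moment at which its call begins: read the wrist's pose just before it. There is no depth.
- r.close_job(): hands the job in; it is judged then, once.
Trained networks look in a picture, given as the dict that the camera call returned (one of the last four; its "shot" number tells which), for a name from the list of things; names that differ only in an ending like _2 or _b are one class to them, and where a whole thing is asked for, a point or a joint stands for the part that bears it (a point fixed in the world has none). Each returns a list of dicts, best first, with "confidence" (0 to 1); they miss things now and then, are a little off and sometimes report something else, mostly with a low value. They report only what shows in the picture. A call takes as long as a camera call.
- r.search_frame(picture, label): "at" ([column, row] in pixels, amid what is visible of it).
- r.place_of(picture, label): "at" ([column, row] in pixels: a listed point, or the origin of a listed thing).
The state is a dict: "time_s": time; "joint_pos": joint angles; "joint_velocities": joint speeds; "joint_efforts": joint torques, N m; "eef_pos": TCP position; "eef_rot": TCP orientation; "contact_force": force on the tool from outside, world axes, zero at the start; "wrist_torque": the same for the moment, N m; "width": opening from 0.0 (shut) to 1.0 (fully open); "gripper_force": force on a finger pad.
Only numpy, scipy, OpenCV 4.12 (cv2) and the standard library are available. Lean on these libraries where they do the work, as an engineer would, in place of code of your own. Each camera call takes 0.05 s, during which the arm holds its last target. There are 200 camera calls.

## Working session

There is one attempt and no reset: what is moved stays moved. The work goes in short steps, Python scripts to look and compute and a tool call to move; the robot and the scene stay as the last step left them, time stands still between calls to the robot, and variables do not carry over. Pictures are saved under pics/ and viewed, at most 10 in all, crops included, and the job is handed in when it is done.

Besides the shell and the picture viewer there is one more tool, called as a command line: name --argument value ..., lists and objects as JSON in quotes. apply_moves: Moves the arm, as the interface text tells. Its arguments: {"type":"object","properties":{"series":{"type":"array"}},"required":["series"]}

```bash
mkdir -p pics; cat > h.py <<'E'
import numpy as np, cv2
from workcell import r
def ray(p,uv,T=None):
    K=np.array(p["camera_matrix"]); T=np.array(p["world_from_camera"]) if T is None else T
    d=np.linalg.inv(K)@[uv[0],uv[1],1]; d=np.array([d[0],-d[1],-d[2]])
    return T[:3,3],T[:3,:3]@d
def atz(p,uv,z,T=None):
    o,d=ray(p,uv,T); return o+d*(z-o[2])/d[2]
def proj(p,X,T=None):
    K=np.array(p["camera_matrix"]); T=np.array(p["world_from_camera"]) if T is None else T
    c=T[:3,:3].T@(np.array(X)-T[:3,3]); c=np.array([c[0],-c[1],-c[2]]); q=K@c; return q[:2]/q[2]
def save(p,n): cv2.imwrite(f"pics/{n}.png",p["frame"][:,:,::-1])
def wT(p,s):
    T=np.eye(4);T[:3,:3]=s["eef_rot"];T[:3,3]=s["eef_pos"];return T@np.array(p["mount"])
E
python3 - <<'E'
from h import *
np.set_printoptions(precision=4,suppress=True)
for c in("scene","top"):
    p=r.grab_frame(c); save(p,c+"0"); print(c,p.keys()); print(p["camera_matrix"],p["world_from_camera"])
    for n in ["pine_block_mid","bed","low_stops","end_stop","drill_guide","cam_pivot","cam_knob","rip_fence_top","blade_top","beech_block","sand_block","bit_box","filler_jar"]:
        q=r.place_of(p,n); print(n,[(np.round(a["at"],1).tolist(),round(a["confidence"],2)) for a in q[:3]])
s=r.sense();print(s)
E
```

```text
scene dict_keys(['frame', 'camera_matrix', 'world_from_camera', 'shot'])
[[435.6275   0.     323.8153]
 [  0.     435.6275 237.2144]
 [  0.       0.       1.    ]] [[ 0.6742  0.4423 -0.5915 -0.1741]
 [-0.7383  0.4254 -0.5234 -0.6219]
 [ 0.0201  0.7896  0.6133  0.8283]
 [ 0.      0.      0.      1.    ]]
pine_block_mid [([233.7, 209.8], 0.87)]
bed [([349.7, 296.7], 0.73)]
low_stops [([367.0, 305.8], 0.73)]
end_stop [([355.4, 293.8], 0.74), ([402.7, 281.6], 0.35)]
drill_guide [([316.0, 230.9], 0.74), ([355.2, 294.5], 0.59)]
cam_pivot [([405.1, 314.7], 0.8)]
cam_knob [([403.5, 279.4], 0.89), ([318.6, 198.5], 0.56)]
rip_fence_top [([332.8, 259.0], 0.61)]
blade_top [([260.1, 215.8], 0.95)]
beech_block [([230.2, 203.9], 0.7), ([367.4, 305.7], 0.41)]
sand_block [([333.4, 256.1], 0.5)]
bit_box [([316.7, 228.5], 0.6)]
filler_jar [([317.4, 201.1], 0.74)]
top dict_keys(['frame', 'camera_matrix', 'world_from_camera', 'shot'])
[[537.4976   0.     313.8117]
 [  0.     537.4976 231.78  ]
 [  0.       0.       1.    ]] [[ 0.0199  0.9852 -0.1703  0.322 ]
 [-0.9993  0.0248  0.0271  0.0547]
 [ 0.0309  
[... 518 characters left out ...]
k [([286.7, 286.3], 0.62), ([342.6, 246.9], 0.21)]
bit_box [([272.5, 208.7], 0.88)]
filler_jar [([230.1, 150.1], 0.57)]
{'time_s': 1.4, 'joint_pos': array([69.6186, 14.8974, -7.9148, 67.1916, -0.0003, 90.0009]), 'joint_velocities': array([ 0.0436, -0.0095, -0.054 ,  0.0653, -0.005 , -0.1129]), 'joint_efforts': array([  0.0008, -40.5611,  25.423 ,   0.0011,   0.0001,   0.    ]), 'eef_pos': array([0.1828, 0.4921, 0.4047]), 'eef_rot': array([[-0.9374,  0.3483, -0.    ],
       [ 0.3483,  0.9374, -0.0001],
       [-0.    , -0.0001, -1.    ]]), 'contact_force': array([-0.3398, -0.1699,  0.1732]), 'wrist_torque': array([ 0.006 , -0.0198,  0.0009]), 'gripper_force': 0.0, 'width': 1.001009402266901}
```

```bash
python3 - <<'E'
import cv2
a=cv2.imread("pics/top0.png")[120:340,90:490]; cv2.imwrite("pics/top0c.png",cv2.resize(a,(800,440),interpolation=cv2.INTER_CUBIC))
a=cv2.imread("pics/scene0.png")[170:370,180:460]; cv2.imwrite("pics/scene0c.png",cv2.resize(a,(800,571),interpolation=cv2.INTER_CUBIC))
E
```

```text
(no output)
```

View pics/top0c.png

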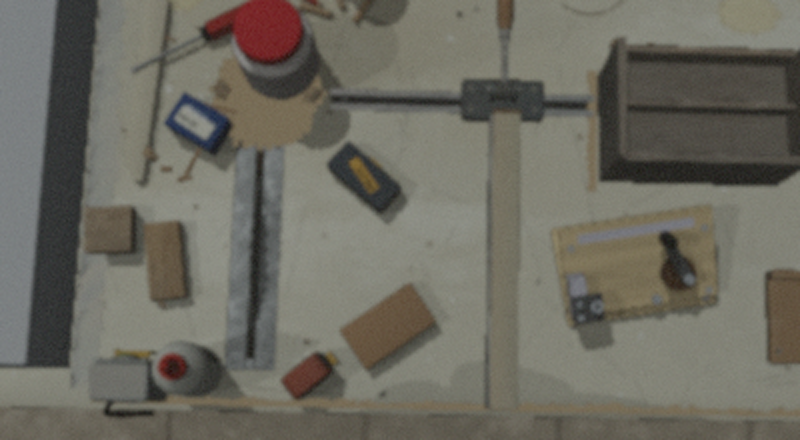

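View pics/scene0c.png

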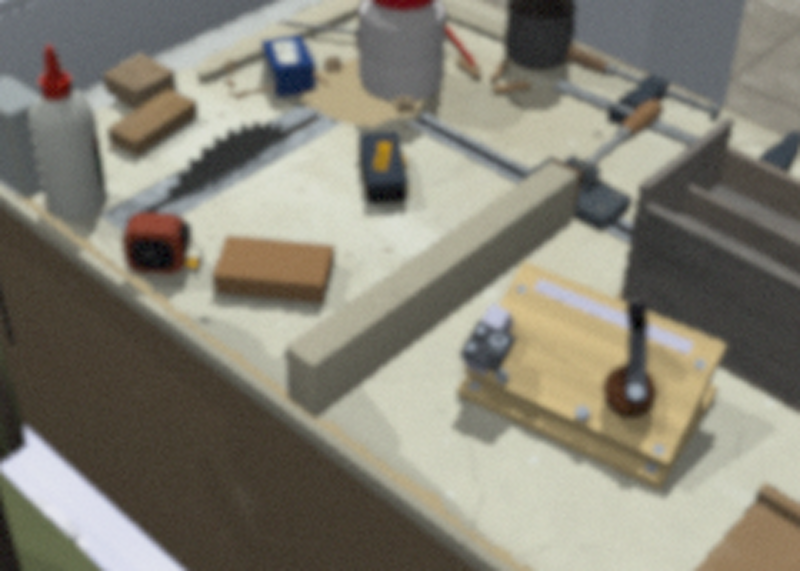

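```bash
cat > fit.py <<'E'
from h import *
from scipy.optimize import least_squares
P={"bed":[0,0,0],"low_stops":[0,-.054,0],"end_stop":[.0165,0,0],"drill_guide":[.006,-.009,.026],"cam_pivot":[.0225,-.131,0]}
def bedR(yaw):
    c,s=np.cos(yaw),np.sin(yaw);a=np.radians(25)
    return np.array([[c,-s,0],[s,c,0],[0,0,1]])@np.array([[np.cos(a),0,-np.sin(a)],[0,1,0],[np.sin(a),0,np.cos(a)]])
def knob(cam):
    a=np.radians(-60)+cam; return np.array([.0225+.065*np.cos(a),-.131+.065*np.sin(a),.04])
def fit(obs,x0):
    # obs: list of (pic,T,name,uv,w)
    def f(q):
        R=bedR(q[2]);o=np.array([q[0],q[1],.032]);e=[]
        for p,T,n,uv,w in obs:
            X=knob(q[3]) if n=="cam_knob" else np.array(P[n]); e+=list((proj(p,o+R@X,T)-uv)*w)
        return np.array(e)
    s=least_squares(f,x0,loss="soft_l1",f_scale=2.); return s.x,f(s.x).reshape(-1,2)
def look(p,T,names,thr=.5):
    out=[]
    for n in names:
        q=r.place_of(p,n)
        if q and q[0]["confidence"]>thr: out.append((p,T,n,np.array(q[0]["at"]),1.))
    return out
E
python3 - <<'E'
from fit import *
np.set_printoptions(precision=4,suppress=True)
obs=[]; pines=[]
for c in("scene","top"):
    p=r.grab_frame(c);T=np.array(p["world_from_camera"])
    obs+=look(p,T,list(P)+["cam_knob"])
    q=[o for o in obs if o[2]=="drill_guide" and c=="scene"]
    for n,z in(("pine_block_mid",.011),("beech_block",0),("sand_block",0),("bit_box",0)):
        print(c,n,atz(p,r.place_of(p,n)[0]["at"],z))
obs=[o for o in obs if not(o[2]=="drill_guide" and o[3][1]<250)]
x,e=fit(obs,[.45,-.2,0.1,1.2]);print(x,np.degrees(x[2]))
for o,ee in zip(obs,e):print(o[2],o[3],ee)
E
```

```text
scene pine_block_mid [0.5203 0.3871 0.011 ]
scene beech_block [0.5453 0.4448 0.    ]
scene sand_block [0.4192 0.0854 0.    ]
scene bit_box [0.633  0.1294 0.    ]
top pine_block_mid [0.499  0.3879 0.011 ]
top beech_block [0.5317 0.4546 0.    ]
top sand_block [0.4141 0.0893 0.    ]
top bit_box [ 0.5452 -0.2715  0.    ]
[ 0.455  -0.1598  0.2197  1.4244] 12.589279675881683
bed [350.  298.8] [ 0.252  -0.7289]
low_stops [366.9 305.1] [2.7211 1.0634]
end_stop [353.2 292.9] [-0.1162 -0.4074]
drill_guide [354.5 295.3] [-1.4272 -1.9022]
cam_pivot [403.8 311.2] [-1.5879 -1.0566]
cam_knob [403.8 280.8] [-1.6867 -1.8845]
bed [381.8 275.6] [ 0.3528 -2.3169]
low_stops [405.9 267.9] [-3.2827  1.2674]
end_stop [379.8 266.7] [1.4964 0.5818]
drill_guide [384.4 272.7] [3.3466 1.0755]
cam_pivot [429.2 254. ] [1.4797 1.1462]
cam_knob [422.9 240.3] [ 0.9373 -1.4704]
```

```bash
cat >> fit.py <<'E'
from scipy.spatial.transform import Rotation as Ro
def units(pos,R,s=None,c=None):
    """travel, angular units from state s (or commanded c=(p,R)) to target"""
    s=s or r.sense(); p0,R0=c if c else (np.array(s["eef_pos"]),np.array(s["eef_rot"]))
    t=R0.T@(np.array(pos)-p0)/.04; a=Ro.from_matrix(R0.T@R).as_rotvec(degrees=True)/6
    return t.round(3).tolist(),a.round(3).tolist()
def toolR(bR): return np.column_stack([bR[:,1],bR[:,0],-bR[:,2]])
E
python3 - <<'E'
from fit import *
np.set_printoptions(precision=4,suppress=True)
p=r.grab_frame("wrist");print(p["mount"],p["camera_matrix"])
x=[.455,-.1598,.2197]
R=bedR(x[2]);o=np.array([x[0],x[1],.032])
T=o+R@np.array([.03,-.08,.34]);print(T)
print(units([.42,.1,.38],toolR(R)),units(T,toolR(R)))
E
```

```text
[[ 0.0003  0.9559  0.2936  0.0769]
 [ 1.     -0.0003 -0.0002  0.0006]
 [-0.0001  0.2936 -0.9559  0.0311]
 [ 0.      0.      0.      1.    ]] [[333.9865   0.     319.9214]
 [  0.     333.9865 246.1224]
 [  0.       0.       1.    ]]
[ 0.3587 -0.2633  0.3528]
([-8.971, -7.124, 0.617], [-3.815, -2.072, 9.349]) ([-10.699, -16.171, 1.297], [-3.815, -2.072, 9.349])
```

apply_moves --series '[{"travel": [-8.97, -7.12, 0.62], "angular": [-3.815, -2.072, 9.349], "gripper": -1}, {"travel": [-8.97, -7.12, 0.62], "angular": [-3.815, -2.072, 9.349], "gripper": -1}, {"travel": [-8.97, -7.12, 0.62], "angular": [-3.815, -2.072, 9.349], "gripper": -1}, {"travel": [-8.97, -7.12, 0.62], "angular": [-3.815, -2.072, 9.349], "gripper": -1}, {"travel": [-8.97, -7.12, 0.62], "angular": [-3.815, -2.072, 9.349], "gripper": -1}, {"travel": [-8.97, -7.12, 0.62], "angular": [-3.815, -2.072, 9.349], "gripper": -1}, {"travel": [-8.97, -7.12, 0.62], "angular": [-3.815, -2.072, 9.349], "gripper": -1}, {"travel": [-8.97, -7.12, 0.62], "angular": [-3.815, -2.072, 9.349], "gripper": -1}, {"travel": [-10.7, -16.17, 1.3], "angular": [-3.815, -2.072, 9.349], "gripper": -1}, {"travel": [-10.7, -16.17, 1.3], "angular": [-3.815, -2.072, 9.349], "gripper": -1}, {"travel": [-10.7, -16.17, 1.3], "angular": [-3.815, -2.072, 9.349], "gripper": -1}, {"travel": [-10.7, -16.17, 1.3], "angular": [-3.815, -2.072, 9.349], "gripper": -1}]'

```text
time_s: 3.75
eef_pos: [0.3739, -0.0503, 0.3688]
eef_rot: [[-0.218, 0.884, 0.414], [0.976, 0.198, 0.092], [-0.001, 0.424, -0.906]]
contact_force: [1.1, 0.8, -1.0]
width: 0.001
gripper_force: 0.0
```

```bash
python3 - <<'E'
from fit import *
x=[.455,-.1598,.2197]
R=bedR(x[2]);o=np.array([x[0],x[1],.032])
T=o+R@np.array([.03,-.08,.34])
s=r.sense();print(s["time_s"],s["eef_pos"],s["joint_pos"],units(T,toolR(R)))
E
```

```text
3.75 [ 0.37391883 -0.05026946  0.36876551] [-11.51870131  -8.24477795 -42.39737436  32.69800171   9.95398263
  67.91194698] ([-5.114, -1.558, -0.286], [0.015, 0.004, 0.005])
```

apply_moves --series '[{"travel": [-5.11, -1.56, -0.29], "angular": [0, 0, 0], "gripper": -1}, {"travel": [-5.11, -1.56, -0.29], "angular": [0, 0, 0], "gripper": -1}, {"travel": [-5.11, -1.56, -0.29], "angular": [0, 0, 0], "gripper": -1}, {"travel": [-5.11, -1.56, -0.29], "angular": [0, 0, 0], "gripper": -1}, {"travel": [-5.11, -1.56, -0.29], "angular": [0, 0, 0], "gripper": -1}, {"travel": [-5.11, -1.56, -0.29], "angular": [0, 0, 0], "gripper": -1}, {"travel": [-5.11, -1.56, -0.29], "angular": [0, 0, 0], "gripper": -1}]'

```text
time_s: 4.45
eef_pos: [0.3591, -0.2607, 0.3523]
eef_rot: [[-0.218, 0.885, 0.412], [0.976, 0.197, 0.094], [0.002, 0.422, -0.907]]
contact_force: [0.6, 1.1, 0.4]
width: -0.003
gripper_force: 0.0
```

```bash
cat > wl.py <<'E'
from fit import *
np.set_printoptions(precision=4,suppress=True)
import sys
s=r.sense();print(s["time_s"],s["eef_pos"],s["contact_force"])
p=r.grab_frame("wrist");save(p,sys.argv[1]);T=wT(p,s);obs=look(p,T,list(P)+["cam_knob"])
x,e=fit(obs,[.455,-.16,.22,1.42]);print(x,np.degrees(x[2]))
for o,ee in zip(obs,e):print(o[2],o[3],ee)
np.save("bed_"+sys.argv[1],x)
R=bedR(x[2]);oo=np.array([x[0],x[1],.032])
im=p["frame"][:,:,::-1].copy()
for X in list(P.values())+[[0,-.015,.008],[0,-.093,.008],[.105,.022,0],[.105,-.175,0],[-.014,.022,0],[-.014,-.175,0],knob(x[3])+[0,0,.015]]:
    cv2.drawMarker(im,tuple(int(v) for v in proj(p,oo+R@np.array(X),T)),(255,0,255),0,8,1)
cv2.imwrite(f"pics/{sys.argv[1]}_a.png",im)
E
python3 wl.py w1
```

```text
4.45 [ 0.3591 -0.2607  0.3523] [0.5734 1.1397 0.3781]
[ 0.4577 -0.158   0.1618  1.5126] 9.270084508672612
bed [292.3 142.6] [-2.0562 -1.0059]
low_stops [287.6 200. ] [1.0308 2.3714]
end_stop [307.6 141.7] [1.2532 0.9002]
drill_guide [294.7 154.5] [-0.178  -2.0349]
cam_pivot [308.5 281.1] [ 0.7528 -0.1772]
cam_knob [378.  269.3] [-0.93    0.3566]
```

View pics/w1_a.png

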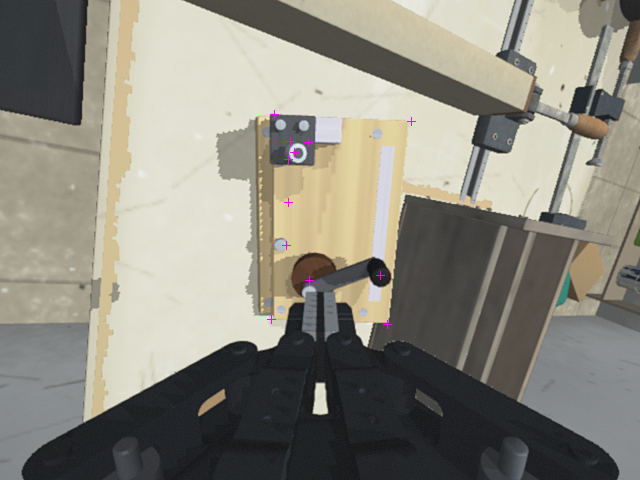

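```bash
python3 - <<'E'
import cv2
a=cv2.imread("pics/w1.png")[105:335,240:440]; cv2.imwrite("pics/w1c.png",cv2.resize(a,None,fx=2.6,fy=2.6,interpolation=cv2.INTER_CUBIC))
E
```

```text
(no output)
```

View pics/w1c.png

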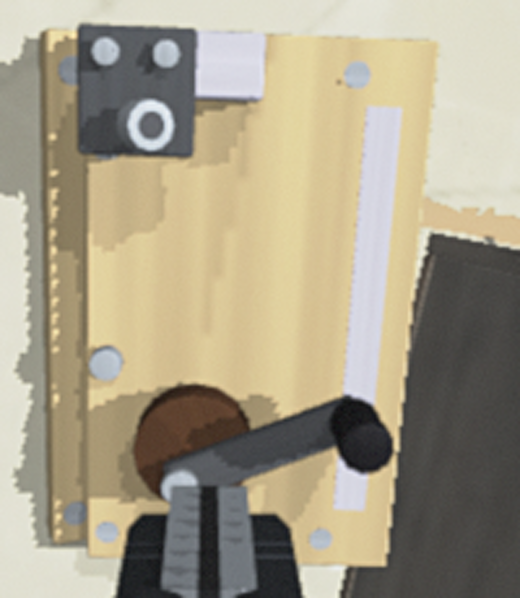

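```bash
cat > fit2.py <<'E'
from fit import *
np.set_printoptions(precision=4,suppress=True)
p=r.grab_frame("wrist");s=r.sense();T=wT(p,s)
F=[((438,41),[.105,.022,0]),((387,566),[.105,-.175,0]),((89,557),[-.014,-.175,0]),((106,363),[-.006,-.093,.008]),((265,100),[.045,0,.026]),((366,448),"top"),((351,414),"low")]
obs=[(np.array(a)/2.6+[240,105]-.2,X) for a,X in F]
def f(q):
    R=bedR(q[2]);o=np.array([q[0],q[1],.032]);e=[]
    for uv,X in obs:
        if X=="top":X=knob(q[3])+[0,0,.015]
        elif X=="low":X=knob(q[3])-[0,0,.015]
        e+=list(proj(p,o+R@np.array(X),T)-uv)
    return np.array(e)
for ls in("linear","soft_l1"):
    q=least_squares(f,[.456,-.158,.17,1.5],loss=ls);print(q.x,np.degrees(q.x[2]));
print(f(q.x).reshape(-1,2))
np.save("bed",q.x)
E
python3 fit2.py
```

```text
[ 0.457  -0.159   0.1832  1.4903] 10.494427835030065
[ 0.4571 -0.159   0.1827  1.4909] 10.465324487354524
[[ 1.2022 -0.6163]
 [-0.0689  0.2668]
 [-0.5606  0.0815]
 [-0.0512  0.714 ]
 [-0.6542  0.0995]
 [ 0.3247 -0.5815]
 [ 0.2784  0.3167]]
```

```bash
cat >> fit.py <<'E'
class Bed:
    def __init__(s):
        x=np.load("bed.npy"); s.R=bedR(x[2]); s.o=np.array([x[0],x[1],.032]); s.cam=x[3]
    def pose(s,X,psi=0,h=.173):
        """tip at bed point X (m), tool turned psi deg about bed z"""
        Rz=Ro.from_euler("z",psi,degrees=True).as_matrix()
        return s.o+s.R@(np.array(X)+[0,0,h]), toolR(s.R@Rz)
    def tip(s,st,h=.173):
        return s.R.T@(np.array(st["eef_pos"])+np.array(st["eef_rot"])[:,2]*h-s.o)
def show(rows,s=None):
    for n,(p,R) in rows: t,a=units(p,R,s); print(n,np.round(t,2).tolist(),np.round(a,2).tolist())
E
python3 - <<'E'
from fit import *
b=Bed();s=r.sense();print(s["time_s"],b.tip(s),b.cam)
rows=[("A",b.pose([.081,-.068,.032]))]
for c in [1.49,1.25,1.0,.75,.5,.3,.1]:
    psi=-50*(1.49-c)/1.4; k=knob(c); q=np.radians(psi)
    rows.append((c,b.pose([k[0]-.02*np.sin(q),k[1]+.02*np.cos(q),.032],psi)))
show(rows,s)
E
```

```text
4.85 [ 0.03187592 -0.07943217  0.16613274] 1.4908738633148109
A [0.26, 1.24, 3.36] [0.0, -0.15, 0.33]
1.49 [-0.12, 1.23, 3.35] [0.0, -0.15, 0.33]
1.25 [-0.5, 1.42, 3.35] [-0.01, -0.15, 1.76]
1.0 [-0.93, 1.51, 3.34] [-0.02, -0.15, 3.25]
0.75 [-1.36, 1.5, 3.33] [-0.03, -0.15, 4.74]
0.5 [-1.76, 1.38, 3.33] [-0.04, -0.15, 6.23]
0.3 [-2.05, 1.22, 3.32] [-0.05, -0.15, 7.42]
0.1 [-2.31, 1.01, 3.32] [-0.06, -0.14, 8.61]
```

apply_moves --series '[{"travel": [0.26, 1.24, 3.36], "angular": [0, -0.15, 0.33], "gripper": -1}, {"travel": [0.26, 1.24, 3.36], "angular": [0, -0.15, 0.33], "gripper": -1}, {"travel": [0.26, 1.24, 3.36], "angular": [0, -0.15, 0.33], "gripper": -1}, {"travel": [0.26, 1.24, 3.36], "angular": [0, -0.15, 0.33], "gripper": -1}, {"travel": [-0.12, 1.23, 3.35], "angular": [0, -0.15, 0.33], "gripper": -1}, {"travel": [-0.5, 1.42, 3.35], "angular": [-0.01, -0.15, 1.7], "gripper": -1}, {"travel": [-0.93, 1.51, 3.34], "angular": [-0.02, -0.15, 3.1], "gripper": -1}, {"travel": [-1.36, 1.5, 3.33], "angular": [-0.03, -0.15, 4.5], "gripper": -1}, {"travel": [-1.76, 1.38, 3.33], "angular": [-0.04, -0.15, 5.9], "gripper": -1}, {"travel": [-2.05, 1.22, 3.32], "angular": [-0.05, -0.15, 7.3], "gripper": -1}, {"travel": [-2.31, 1.01, 3.32], "angular": [-0.06, -0.14, 8.6], "gripper": -1}, {"travel": [-2.31, 1.01, 3.32], "angular": [-0.06, -0.14, 8.6], "gripper": -1}]'

```text
time_s: 6.05
eef_pos: [0.4695, -0.3341, 0.2509]
eef_rot: [[0.564, 0.713, 0.417], [0.761, -0.645, 0.073], [0.321, 0.276, -0.906]]
contact_force: [0.1, 0.0, 1.1]
width: -0.005
gripper_force: 0.0
```

```bash
python3 - <<'E'
from fit import *
b=Bed();s=r.sense();print(s["time_s"],b.tip(s),s["contact_force"],s["joint_pos"])
print(units(*b.pose([.075,-.11,.14],0)))
E
```

```text
6.05 [ 0.07493071 -0.17508087  0.03368069] [0.08914295 0.02000968 1.09395514] [-40.19748018  20.55267046 -28.05890488  24.71180206  18.98194053
  91.96709587]
([1.041, -1.217, -2.664], [0.025, 0.029, -8.296])
```

apply_moves --series '[{"travel": [0, 0, -1.2], "angular": [0, 0, 0], "gripper": -1}, {"travel": [1.04, -1.22, -4.0], "angular": [0, 0, -8.3], "gripper": 1}, {"travel": [1.04, -1.22, -4.0], "angular": [0, 0, -8.3], "gripper": 1}, {"travel": [1.04, -1.22, -4.0], "angular": [0, 0, -8.3], "gripper": 1}, {"travel": [1.04, -1.22, -4.0], "angular": [0, 0, -8.3], "gripper": 1}, {"travel": [1.04, -1.22, -4.0], "angular": [0, 0, -8.3], "gripper": 1}, {"travel": [1.04, -1.22, -4.0], "angular": [0, 0, -8.3], "gripper": 1}]'

```text
time_s: 6.75
eef_pos: [0.3913, -0.2806, 0.3962]
eef_rot: [[-0.191, 0.889, 0.417], [0.982, 0.175, 0.075], [-0.007, 0.423, -0.906]]
contact_force: [-0.0, 0.9, -0.2]
width: 0.993
gripper_force: 0.0
```

```bash
python3 - <<'E'
from fit import *
np.set_printoptions(precision=4,suppress=True)
b=Bed();s=r.sense();print(s["time_s"],b.tip(s))
p=r.grab_frame("top");T=np.array(p["world_from_camera"]);w=r.grab_frame("wrist");save(w,"w2")
print("top",r.place_of(p,"cam_knob")[:2],[proj(p,b.o+b.R@knob(c)).round(1) for c in(0,.1,.5)])
print("w",r.place_of(w,"cam_knob")[:2],[proj(w,b.o+b.R@knob(c),wT(w,s)).round(1) for c in(0,.1,.5)])
# pine outline in scene/top: crop
a=cv2.imread("pics/top0.png")[210:290,120:200];cv2.imwrite("pics/pine.png",cv2.resize(a,None,fx=7,fy=7,interpolation=cv2.INTER_CUBIC))
# target above pine, fingers closing along world y, x toward..
R=np.array([[-1,0,0],[0,1,0],[0,0,-1.]])
print(units([.40,.12,.38],R),units([.47,.385,.36],R))
E
```

```text
6.75 [ 0.0754 -0.108   0.1938]
top [{'at': [457.6, 244.2], 'confidence': 0.61}] [array([457.1, 245.1]), array([455.6, 243.2]), array([447.7, 237.7])]
w [{'at': [299.9, 306.7], 'confidence': 0.89}, {'at': [260.1, 104.2], 'confidence': 0.58}] [array([299.6, 308.4]), array([305.1, 305.2]), array([323.3, 287.7])]
([9.811, 1.685, 1.192], [3.465, 2.897, -13.022]) ([16.007, 4.13, 2.876], [3.465, 2.897, -13.022])
```

View pics/w2.png

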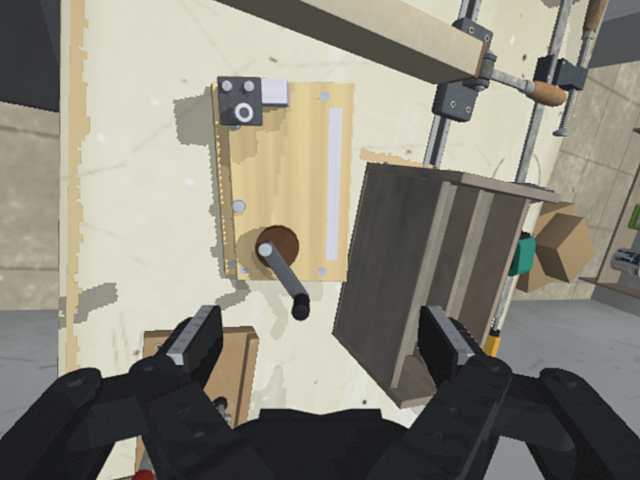

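apply_moves --series '[{"travel": [9.8, 1.69, 1.19], "angular": [3.465, 2.897, -13.022], "gripper": 1}, {"travel": [9.8, 1.69, 1.19], "angular": [3.465, 2.897, -13.022], "gripper": 1}, {"travel": [9.8, 1.69, 1.19], "angular": [3.465, 2.897, -13.022], "gripper": 1}, {"travel": [9.8, 1.69, 1.19], "angular": [3.465, 2.897, -13.022], "gripper": 1}, {"travel": [9.8, 1.69, 1.19], "angular": [3.465, 2.897, -13.022], "gripper": 1}, {"travel": [9.8, 1.69, 1.19], "angular": [3.465, 2.897, -13.022], "gripper": 1}, {"travel": [9.8, 1.69, 1.19], "angular": [3.465, 2.897, -13.022], "gripper": 1}, {"travel": [16.0, 4.13, 2.88], "angular": [3.465, 2.897, -13.022], "gripper": 1}, {"travel": [16.0, 4.13, 2.88], "angular": [3.465, 2.897, -13.022], "gripper": 1}, {"travel": [16.0, 4.13, 2.88], "angular": [3.465, 2.897, -13.022], "gripper": 1}, {"travel": [16.0, 4.13, 2.88], "angular": [3.465, 2.897, -13.022], "gripper": 1}, {"travel": [16.0, 4.13, 2.88], "angular": [3.465, 2.897, -13.022], "gripper": 1}]'

```text
time_s: 8.15
eef_pos: [0.4536, 0.3148, 0.3643]
eef_rot: [[-1.0, -0.001, -0.0], [-0.001, 1.0, 0.0], [0.0, 0.0, -1.0]]
contact_force: [0.2, 0.0, 0.1]
width: 1.0
gripper_force: 0.0
```

```bash
python3 - <<'E'
from fit import *
R=np.array([[-1,0,0],[0,1,0],[0,0,-1.]])
s=r.sense();print(s["time_s"],s["eef_pos"],units([.47,.385,.36],R))
E
```

```text
8.15 [0.45355358 0.31483548 0.36428964] ([-0.413, 1.754, 0.108], [0.003, -0.004, 0.009])
```

apply_moves --series '[{"travel": [-0.4, 1.75, 0.1], "angular": [0, 0, 0], "gripper": 1}, {"travel": [-0.4, 1.75, 0.1], "angular": [0, 0, 0], "gripper": 1}, {"travel": [-0.4, 1.75, 0.1], "angular": [0, 0, 0], "gripper": 1}]'

```text
time_s: 8.45
eef_pos: [0.4698, 0.3857, 0.3595]
eef_rot: [[-1.0, -0.004, -0.0], [-0.004, 1.0, 0.001], [0.0, 0.001, -1.0]]
contact_force: [-0.3, -1.0, 0.1]
width: 1.001
gripper_force: 0.0
```

```bash
python3 - <<'E'
from fit import *
np.set_printoptions(precision=4,suppress=True)
s=r.sense();p=r.grab_frame("wrist");T=wT(p,s);save(p,"w3")
for n,z in(("pine_block_mid",.011),("beech_block",0)):
    q=r.place_of(p,n);print(n,q[:2],atz(p,q[0]["at"],z,T))
u,v=map(int,proj(p,[.5,.4,.02],T));print(u,v)
a=p["frame"][:,:,::-1];u=min(max(u,130),510);v=min(max(v,120),360)
cv2.imwrite("pics/w3c.png",cv2.resize(a[v-120:v+120,u-130:u+130],None,fx=2.5,fy=2.5,interpolation=cv2.INTER_CUBIC));print(u-130,v-120)
E
```

```text
pine_block_mid [{'at': [312.2, 256.2], 'confidence': 0.72}] [0.5012 0.3799 0.011 ]
beech_block [{'at': [383.8, 285.2], 'confidence': 0.61}] [0.5374 0.456  0.    ]
332 258
202 138
```

View pics/w3c.png

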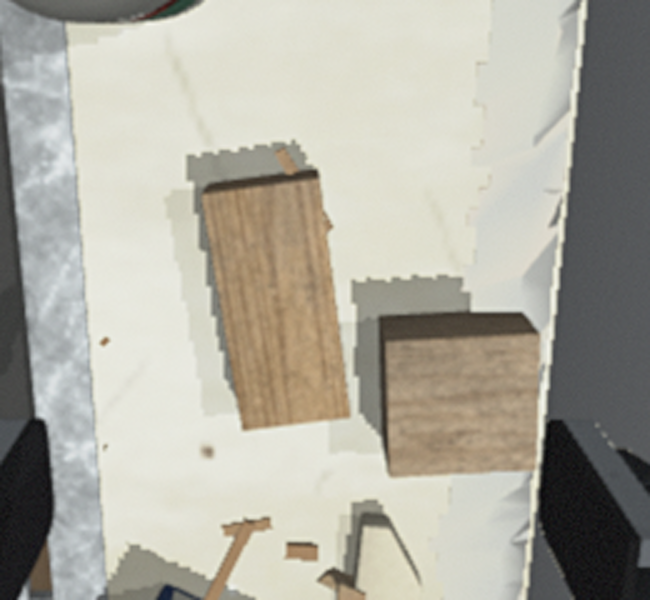

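```bash
python3 - <<'E'
from fit import *
np.set_printoptions(precision=4,suppress=True)
s=r.sense();p=r.grab_frame("wrist");T=wT(p,s)
C=[atz(p,np.array(c)/2.5+[202,138]-.2,.022,T)[:2] for c in[(204,191),(318,177),(349,417),(243,429)]]
a,b,c,d=C;print(np.array(C));print([np.linalg.norm(x) for x in(a-b,c-d,b-c,a-d)])
ctr=sum(C)/4; L=((a-d)+(b-c))/2; L/=np.linalg.norm(L); print("ctr",ctr,"L",L,np.degrees(np.arctan2(L[1],L[0])))
for q in[(380,318),(388,475),(538,470),(538,330)]: # beech top (z .03)
    w=atz(p,np.array(q)/2.5+[202,138]-.2,.03,T)[:2];print("beech",w,"along L",(w-ctr)@L,"across",(w-ctr)@[-L[1],L[0]])
# grasp: tool z down, y across width, x along L(-x side)
X=np.r_[L,0];Z=np.array([0,0,-1.]);Y=np.cross(Z,X);R=np.column_stack([X,Y,Z]);print(R)
g=ctr+.02*L
np.savez("pine",ctr=ctr,R=R)
for z in(.06,.005): print(z,units([g[0],g[1],.173+z],R,s))
E
```

```text
[[0.4551 0.3486]
 [0.4498 0.3912]
 [0.5484 0.4046]
 [0.5539 0.3614]]
[np.float64(0.042918878211480355), np.float64(0.043542817830964774), np.float64(0.0995652832140244), np.float64(0.09961133144138752)]
ctr [0.5018 0.3765] L [-0.9912 -0.1322] -172.4007861698084
beech [0.5027 0.4151] along L -0.005932131815459635 across -0.038169454603821026
beech [0.5703 0.4204] along L -0.07371360940505402 across -0.034480259755296866
beech [0.568  0.4809] along L -0.07939490275097895 across -0.09482672063591761
beech [0.5075 0.4758] along L -0.018746299034535202 across -0.09767993843793402
[[-0.9912 -0.1322  0.    ]
 [-0.1322  0.9912  0.    ]
 [ 0.      0.     -1.    ]]
0.06 ([-0.329, -0.194, 3.182], [-0.007, -0.015, -1.261])
0.005 ([-0.331, -0.193, 4.557], [-0.007, -0.015, -1.261])
```

```bash
python3 - <<'E'
from fit import *
np.set_printoptions(precision=4,suppress=True)
p=r.grab_frame("top");q=r.grab_frame("scene")
o1,d1=ray(p,(176,303));o2,d2=ray(q,(180+50*.35,170+70*.35))
A=np.column_stack([d1,-d2]);t=np.linalg.lstsq(A,o2-o1,rcond=None)[0];print("cap",o1+t[0]*d1,o2+t[1]*d2)
print("base z0",atz(p,(182,304),0),atz(q,(180+68*.35,170+215*.35),0))
E
```

```text
cap [0.364  0.3287 0.1666] [0.3625 0.3297 0.1668]
base z0 [0.3675 0.3504 0.    ] [0.3459 0.3183 0.    ]
```

apply_moves --series '[{"travel": [-0.38, -0.19, 3.0], "angular": [-0.01, -0.01, -1.26], "gripper": 1}, {"travel": [-0.38, -0.19, 3.0], "angular": [-0.01, -0.01, -1.26], "gripper": 1}, {"travel": [-0.38, -0.19, 3.0], "angular": [-0.01, -0.01, -1.26], "gripper": 1}, {"travel": [-0.38, -0.19, 3.6], "angular": [-0.01, -0.01, -1.26], "gripper": 1}, {"travel": [-0.38, -0.19, 4.2], "angular": [-0.01, -0.01, -1.26], "gripper": 1}, {"travel": [-0.38, -0.19, 4.66], "angular": [-0.01, -0.01, -1.26], "gripper": 1}, {"travel": [-0.38, -0.19, 4.66], "angular": [-0.01, -0.01, -1.26], "gripper": 1}, {"travel": [-0.38, -0.19, 4.66], "angular": [-0.01, -0.01, -1.26], "gripper": -1}, {"travel": [-0.38, -0.19, 4.66], "angular": [-0.01, -0.01, -1.26], "gripper": -1}, {"travel": [-0.38, -0.19, 4.66], "angular": [-0.01, -0.01, -1.26], "gripper": -1}, {"travel": [-0.38, -0.19, 4.66], "angular": [-0.01, -0.01, -1.26], "gripper": -1}, {"travel": [-0.38, -0.19, 4.66], "angular": [-0.01, -0.01, -1.26], "gripper": -1}]'

```text
time_s: 9.95
eef_pos: [0.4852, 0.3756, 0.176]
eef_rot: [[-0.991, -0.133, 0.003], [-0.133, 0.991, 0.004], [-0.004, 0.003, -1.0]]
contact_force: [-0.9, 0.2, 6.5]
width: 0.509
gripper_force: 63.4
```

```bash
python3 - <<'E'
from fit import *
np.set_printoptions(precision=4,suppress=True)
s=r.sense();print({k:s[k] for k in("time_s","eef_pos","eef_rot","joint_pos","width","gripper_force","contact_force","wrist_torque")})
E
```

```text
{'time_s': 9.95, 'eef_pos': array([0.4852, 0.3756, 0.176 ]), 'eef_rot': array([[-0.9911, -0.1328,  0.0033],
       [-0.1328,  0.9911,  0.0036],
       [-0.0038,  0.0031, -1.    ]]), 'joint_pos': array([ 37.7322,  33.2624, -15.1982,  41.2635,   0.0463,  30.0993]), 'width': 0.5092031400193346, 'gripper_force': 63.37676167488098, 'contact_force': array([-0.9127,  0.1892,  6.4804]), 'wrist_torque': array([-0.1494,  0.0589,  0.0071])}
```

```bash
python3 - <<'E'
from fit import *
b=Bed();s=r.sense()
R0=s["eef_rot"]
a=b.pose([.062,-.0444,.09],0,.176);d=b.pose([.062,-.0444,.0015],0,.176);print(a[0],d[0])
m=[.44,.08,.36]
show([("lift",(s["eef_pos"]+np.array([0,0,.17]),R0)),("mid",(m,a[1])),("above",a),("down",d)],s)
E
```

```text
[ 0.40984877 -0.21288204  0.2992802 ] [ 0.44662831 -0.20608837  0.21907196]
lift [-0.02, 0.01, -4.25] [0.0, 0.0, 0.0]
mid [2.08, -7.16, -4.63] [-3.28, -3.16, 14.28]
above [3.81, -14.32, -3.14] [-3.28, -3.16, 14.28]
down [2.88, -14.28, -1.13] [-3.28, -3.16, 14.28]
```

apply_moves --series '[{"travel": [-0.02, 0.01, -4.25], "angular": [0, 0, 0], "gripper": -1}, {"travel": [-0.02, 0.01, -4.25], "angular": [0, 0, 0], "gripper": -1}, {"travel": [-0.02, 0.01, -4.25], "angular": [0, 0, 0], "gripper": -1}, {"travel": [-0.02, 0.01, -4.25], "angular": [0, 0, 0], "gripper": -1}, {"travel": [2.08, -7.16, -4.63], "angular": [-3.28, -3.16, 14.28], "gripper": -1}, {"travel": [2.08, -7.16, -4.63], "angular": [-3.28, -3.16, 14.28], "gripper": -1}, {"travel": [2.08, -7.16, -4.63], "angular": [-3.28, -3.16, 14.28], "gripper": -1}, {"travel": [2.08, -7.16, -4.63], "angular": [-3.28, -3.16, 14.28], "gripper": -1}, {"travel": [2.08, -7.16, -4.63], "angular": [-3.28, -3.16, 14.28], "gripper": -1}, {"travel": [2.08, -7.16, -4.63], "angular": [-3.28, -3.16, 14.28], "gripper": -1}, {"travel": [2.08, -7.16, -4.63], "angular": [-3.28, -3.16, 14.28], "gripper": -1}, {"travel": [2.08, -7.16, -4.63], "angular": [-3.28, -3.16, 14.28], "gripper": -1}]'

```text
time_s: 11.15
eef_pos: [0.4393, 0.0777, 0.3592]
eef_rot: [[-0.502, 0.803, 0.319], [0.862, 0.492, 0.119], [-0.062, 0.335, -0.94]]
contact_force: [0.7, -0.6, -0.5]
width: 0.511
gripper_force: 62.5
```

```bash
python3 - <<'E'
from fit import *
b=Bed();s=r.sense();print(s["time_s"],s["width"],s["joint_pos"],b.tip(s,.176))
show([("above",b.pose([.062,-.0444,.09],0,.176)),("down",b.pose([.062,-.0444,.0015],0,.176))],s)
E
```

```text
11.15 0.511495120581869 [  8.73207193   0.68476768 -34.69428896  35.07153845   3.9620078
  68.57794145] [0.14502608 0.2464272  0.1108719 ]
above [-5.8, -4.67, 0.31] [-0.78, -0.71, 3.27]
down [-6.0, -4.52, 2.51] [-0.78, -0.71, 3.27]
```

apply_moves --series '[{"travel": [-5.8, -4.67, 0.31], "angular": [-0.78, -0.71, 3.27], "gripper": -1}, {"travel": [-5.8, -4.67, 0.31], "angular": [-0.78, -0.71, 3.27], "gripper": -1}, {"travel": [-5.8, -4.67, 0.31], "angular": [-0.78, -0.71, 3.27], "gripper": -1}, {"travel": [-5.8, -4.67, 0.31], "angular": [-0.78, -0.71, 3.27], "gripper": -1}, {"travel": [-5.8, -4.67, 0.31], "angular": [-0.78, -0.71, 3.27], "gripper": -1}, {"travel": [-5.8, -4.67, 0.31], "angular": [-0.78, -0.71, 3.27], "gripper": -1}, {"travel": [-5.8, -4.67, 0.31], "angular": [-0.78, -0.71, 3.27], "gripper": -1}, {"travel": [-5.8, -4.67, 0.31], "angular": [-0.78, -0.71, 3.27], "gripper": -1}, {"travel": [-5.8, -4.67, 0.31], "angular": [-0.78, -0.71, 3.27], "gripper": -1}]'

```text
time_s: 12.05
eef_pos: [0.413, -0.2103, 0.2994]
eef_rot: [[-0.192, 0.89, 0.412], [0.981, 0.175, 0.08], [-0.001, 0.42, -0.907]]
contact_force: [-1.0, 0.3, -0.1]
width: 0.506
gripper_force: 62.5
```

```bash
python3 - <<'E'
from fit import *
np.set_printoptions(precision=4,suppress=True)
b=Bed();s=r.sense();print(s["time_s"],s["width"],b.tip(s,.176))
p=r.grab_frame("wrist");T=wT(p,s);im=p["frame"][:,:,::-1].copy()
# expected block top corners (tool frame: bottom at .176, top at .154), centre tool x -.0166
M=np.array(s["eef_rot"]);o=np.array(s["eef_pos"])
pts=[proj(p,o+M@np.array([-.0166+i*.05,j*.0225,.154]),T) for i,j in((1,1),(1,-1),(-1,-1),(-1,1))]
cv2.polylines(im,[np.int32(np.round(pts))],True,(255,0,255),1)
for X in([.105,.022,0],[.105,-.175,0],[-.014,-.175,0],[.045,0,.026],[-.006,-.093,.008]):
    cv2.drawMarker(im,tuple(int(round(v)) for v in proj(p,b.o+b.R@np.array(X),T)),(255,0,255),0,8,1)
cv2.imwrite("pics/w4.png",im)
show([("down",b.pose([.062,-.0444,.0015],0,.176))],s)
E
```

```text
12.05 0.5059755939534673 [ 0.0648 -0.0418  0.0886]
down [-0.06, -0.08, 2.18] [-0.03, -0.04, 0.1]
```

View pics/w4.png

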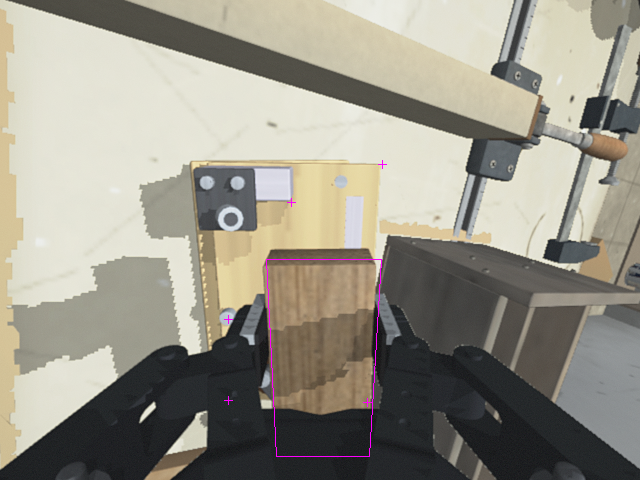

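```bash
python3 - <<'E'
from fit import *
np.set_printoptions(precision=4,suppress=True)
b=Bed();s=r.sense();p=r.grab_frame("wrist");T=np.array(p["mount"])
g=cv2.cvtColor(p["frame"],cv2.COLOR_RGB2GRAY)
print("col320",g[240:276,320]);print("row285",g[285,255:285],g[285,364:392]);print("row254",g[256,255:285],g[256,360:385])
obs=[((265.5,264),(1,-1,0)),((376,263),(1,1,0)),((271,250),(1,-1,1)),((369,250),(1,1,1))]
def f(q):
    e=[]
    for uv,(i,j,k) in obs: e+=list(proj(p,[q[0]+.05*i,q[1]+.0225*j,q[2]+.022*k],T)-uv)
    return e
q=least_squares(f,[-.0166,0,.154]);print(q.x,np.array(f(q.x)).reshape(-1,2))
E
```

```text
col320 [207 208 205 208 206 208 207 212 181  89  83  86  90  92  90  97 104 103
 104 103 105 100 105 109 114 141 154 151 147 146 145 146 148 147 145 147]
row285 [199 199 197 199 197 198 198 202 166 132 143 149 148 143 141 138 136 130
 132 139 149 150 148 140 136 138 141 147 149 147] [158 149 144 142 146 149 152 145 151 165 166 137  89  73  81 109 105  79
  74  75  74  71  71  71  74  72  72  71]
row254 [202 202 200 200 198 200 201 201 202 203 209 203 156  98  86  84  87  86
  88  90  90  90  86  84  85  91  94  92  87  85] [ 95  97 100 104 106 106 105 106 107 106 106 133 187 216 218 222 227 227
 228 228 230 235 178  84  79]
[-0.0204 -0.001   0.1576] [[-0.6416  0.7972]
 [-0.0369  1.838 ]
 [ 1.3132 -1.5379]
 [-0.5291 -1.5071]]
```

apply_moves --series '[{"travel": [0.0, -0.07, 1.7], "angular": [0, 0, 0.1], "gripper": -1}, {"travel": [0.0, -0.07, 1.7], "angular": [0, 0, 0.1], "gripper": -1}, {"travel": [0.0, -0.07, 1.9], "angular": [0, 0, 0.1], "gripper": -1}, {"travel": [0.0, -0.07, 2.0], "angular": [0, 0, 0.1], "gripper": -1}, {"travel": [0.0, -0.07, 2.1], "angular": [0, 0, 0.1], "gripper": -1}, {"travel": [0.0, -0.07, 2.1], "angular": [0, 0, 0.1], "gripper": -1}]'

```text
time_s: 12.75
eef_pos: [0.4458, -0.2049, 0.2226]
eef_rot: [[-0.183, 0.892, 0.414], [0.983, 0.165, 0.079], [0.002, 0.421, -0.907]]
contact_force: [0.6, -0.3, 0.3]
width: 0.512
gripper_force: 62.5
```

```bash
python3 - <<'E'
from fit import *
np.set_printoptions(precision=4,suppress=True)
b=Bed();s=r.sense();print(s["time_s"],s["width"],b.tip(s,.176),b.R.T@s["contact_force"],b.R.T@s["wrist_torque"])
show([("down",b.pose([.062,-.0415,.0],0,.176))],s)
E
```

```text
12.75 0.5116886928717311 [ 0.0627 -0.0427  0.0049] [ 0.565  -0.3887  0.0388] [-0.0034  0.4637  0.0001]
down [0.04, -0.02, 0.12] [-0.01, -0.02, 0.0]
```

apply_moves --series '[{"travel": [0.03, 0, 0.03], "angular": [0, 0, 0], "gripper": -1}, {"travel": [0.03, 0, 0.06], "angular": [0, 0, 0], "gripper": -1}, {"travel": [0.03, 0, 0.06], "angular": [0, 0, 0], "gripper": -1}]'

```text
time_s: 13.05
eef_pos: [0.4462, -0.2037, 0.2201]
eef_rot: [[-0.182, 0.892, 0.413], [0.983, 0.164, 0.079], [0.003, 0.421, -0.907]]
contact_force: [-0.5, -0.5, -1.3]
width: 0.51
gripper_force: 62.5
```

```bash
cat > st.py <<'E'
from fit import *
np.set_printoptions(precision=4,suppress=True)
b=Bed();s=r.sense();print(s["time_s"],"w",s["width"].round(3),s["gripper_force"],"tip",b.tip(s,.176),"F",b.R.T@s["contact_force"],"M",b.R.T@s["wrist_torque"])
E
python3 st.py
```

```text
Traceback (most recent call last):
  File "st.py", line 3, in <module>
    b=Bed();s=r.sense();print(s["time_s"],"w",s["width"].round(3),s["gripper_force"],"tip",b.tip(s,.176),"F",b.R.T@s["contact_force"],"M",b.R.T@s["wrist_torque"])
                                              ^^^^^^^^^^^^^^^^
AttributeError: 'float' object has no attribute 'round'
```

apply_moves --series '[{"travel": [0, 0, 0.03], "angular": [0, 0, 0], "gripper": -1}, {"travel": [0, 0, 0.05], "angular": [0, 0, 0], "gripper": -1}, {"travel": [0, 0, 0.05], "angular": [0, 0, 0], "gripper": -1}]'

```text
time_s: 13.35
eef_pos: [0.447, -0.2035, 0.218]
eef_rot: [[-0.182, 0.892, 0.413], [0.983, 0.164, 0.079], [0.003, 0.421, -0.907]]
contact_force: [-1.0, -0.1, 0.6]
width: 0.515
gripper_force: 62.8
```

```bash
sed -i 's/s\["width"\].round(3)/s["width"]/' st.py; python3 st.py
```

```text
13.35 w 0.5145331981665159 62.76181697845459 tip [ 0.062  -0.0415  0.0002] F [-0.6524  0.0695  0.9499] M [-0.0562  0.4455  0.0182]
```

apply_moves --series '[{"travel": [0, 0, 0.03], "angular": [0, 0, 0], "gripper": -1}, {"travel": [0, 0, 0.03], "angular": [0, 0, 0], "gripper": -1}]'

```text
time_s: 13.55
eef_pos: [0.4471, -0.2034, 0.2177]
eef_rot: [[-0.182, 0.892, 0.414], [0.983, 0.164, 0.079], [0.003, 0.421, -0.907]]
contact_force: [-8.8, 0.3, 11.7]
width: 0.511
gripper_force: 64.1
```

```bash
python3 st.py
```

```text
13.55 w 0.5113106303123109 64.06440496444702 tip [ 0.062  -0.0414 -0.0001] F [-2.833   1.933  14.2781] M [ 0.169   0.533  -0.0314]
```

apply_moves --series '[{"travel": [0, 0, -0.02], "angular": [0, 0, 0], "gripper": 0.41}, {"travel": [0, 0, -0.05], "angular": [0, 0, 0], "gripper": 0.41}, {"travel": [0, 0, -0.05], "angular": [0, 0, 0], "gripper": 0.41}, {"travel": [0, 0, -0.05], "angular": [0, 0, 0], "gripper": 0.41}]'

```text
time_s: 13.95
eef_pos: [0.4468, -0.2035, 0.2186]
eef_rot: [[-0.182, 0.892, 0.413], [0.983, 0.164, 0.079], [0.003, 0.42, -0.907]]
contact_force: [0.1, -0.1, 0.6]
width: 0.706
gripper_force: 0.0
```

```bash
python3 st.py; cat > cor.py <<'E'
from fit import *
import sys
np.set_printoptions(precision=4,suppress=True)
b=Bed();s=r.sense();p=r.grab_frame("wrist");T=wT(p,s)
im=cv2.cvtColor(p["frame"],cv2.COLOR_RGB2BGR)
for n in("pine_block_mid",):
    q=r.place_of(p,n)
    for a in q[:2]:
        o,d=ray(p,a["at"],T);o=b.R.T@(o-b.o);d=b.R.T@d;print(a,"bed",o+d*(.011-o[2])/d[2])
q=r.grab_frame("top");a=r.place_of(q,"pine_block_mid")
for a in a[:2]:
    o,d=ray(q,a["at"]);o=b.R.T@(o-b.o);d=b.R.T@d;print("top",a,"bed",o+d*(.011-o[2])/d[2])
cv2.imwrite(f"pics/{sys.argv[1]}.png",im)
E
python3 cor.py w5
```

```text
13.95 w 0.7061772160974111 0.0 tip [ 0.062  -0.0413  0.0008] F [ 0.3693 -0.1214  0.5262] M [ 0.0018  0.3805 -0.0086]
{'at': [321.2, 354.6], 'confidence': 0.6} bed [ 0.0613 -0.0598  0.011 ]
top {'at': [402.2, 243.9], 'confidence': 0.78} bed [ 0.071  -0.0569  0.011 ]
```

View pics/w5.png

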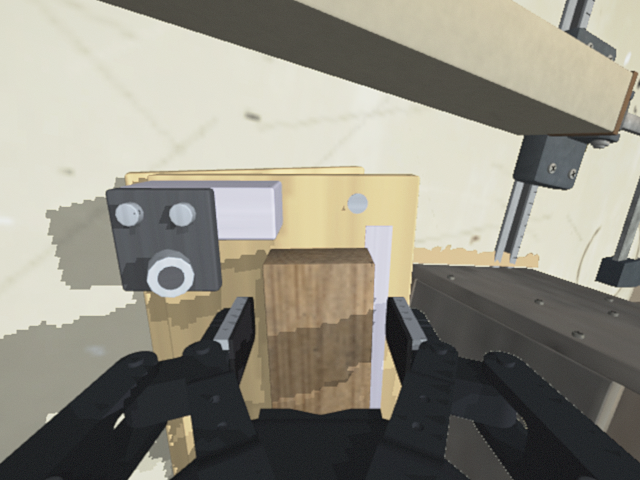

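```bash
python3 - <<'E'
from fit import *
np.set_printoptions(precision=4,suppress=True)
b=Bed();s=r.sense();p=r.grab_frame("wrist");T=wT(p,s)
g=cv2.cvtColor(p["frame"],cv2.COLOR_RGB2GRAY)
for c in(285,320,355): print(c,np.argmin(np.diff(g[235:262,c].astype(int)))+235.5, np.argmax(np.diff(g[254:275,c].astype(int)))+254.5)
def bz(uv,z):
    o,d=ray(p,uv,T);o=b.R.T@(o-b.o);d=b.R.T@d;return o+d*(z-o[2])/d[2]
for uv,z in(((272,249),0),((368,249),0),((265,263.5),.022),((374.5,262.5),.022),((281,239),.026),((283,239),0)):print(uv,z,bz(uv,z))
E
```

```text
285 248.5 264.5
320 248.5 263.5
355 247.5 263.5
(272, 249) 0 [ 0.0386 -0.0111  0.    ]
(368, 249) 0 [ 0.0827 -0.011   0.    ]
(265, 263.5) 0.022 [ 0.0389 -0.0102  0.022 ]
(374.5, 262.5) 0.022 [ 0.0822 -0.0097  0.022 ]
(281, 239) 0.026 [0.0461 0.001  0.026 ]
(283, 239) 0 [ 0.0438 -0.0063  0.    ]
```

apply_moves --series '[{"travel": [-0.2, 0, -0.04], "angular": [0, 0, 0], "gripper": 0.41}, {"travel": [-0.47, 0, -0.04], "angular": [0, 0, 0], "gripper": 0.41}, {"travel": [-0.47, 0, -0.04], "angular": [0, 0, 0], "gripper": 0.13}, {"travel": [-0.47, 0, -0.04], "angular": [0, 0, 0], "gripper": 0.13}, {"travel": [-0.47, -0.1, -0.04], "angular": [0, 0, 0], "gripper": 0.13}, {"travel": [-0.47, -0.25, -0.04], "angular": [0, 0, 0], "gripper": 0.13}, {"travel": [-0.47, -0.4, -0.04], "angular": [0, 0, 0], "gripper": 0.13}, {"travel": [-0.47, -0.55, -0.04], "angular": [0, 0, 0], "gripper": 0.13}, {"travel": [-0.47, -0.7, -0.04], "angular": [0, 0, 0], "gripper": 0.13}, {"travel": [-0.47, -0.85, -0.04], "angular": [0, 0, 0], "gripper": 0.13}, {"travel": [-0.47, -0.95, -0.04], "angular": [0, 0, 0], "gripper": 0.13}, {"travel": [-0.47, -0.95, -0.04], "angular": [0, 0, 0], "gripper": 0.13}]'

```text
time_s: 15.4
eef_pos: [0.4148, -0.2282, 0.2037]
eef_rot: [[-0.182, 0.893, 0.412], [0.983, 0.163, 0.08], [0.004, 0.42, -0.908]]
contact_force: [-0.4, 0.8, -0.2]
width: 0.565
gripper_force: 0.0
```

```bash
python3 st.py; python3 cor.py w6
```

```text
15.4 w 0.5649884075692728 0.0 tip [ 0.0229 -0.0598  0.0025] F [-0.3183  0.8224 -0.0918] M [-0.0341  0.3783  0.0099]
{'at': [324.1, 314.7], 'confidence': 0.61} bed [ 0.0236 -0.0582  0.011 ]
top {'at': [406.3, 262.4], 'confidence': 0.69} bed [ 0.0205 -0.0629  0.011 ]
```

apply_moves --series '[{"travel": [0, -0.03, 0], "angular": [0, 0, 0], "gripper": 0.13}, {"travel": [0, -0.06, 0], "angular": [0, 0, 0], "gripper": 0.13}, {"travel": [0, -0.09, 0], "angular": [0, 0, 0], "gripper": 0.13}, {"travel": [0, -0.09, 0], "angular": [0, 0, 0], "gripper": 0.13}]'

```text
time_s: 16.0
eef_pos: [0.4127, -0.2289, 0.2029]
eef_rot: [[-0.183, 0.892, 0.414], [0.983, 0.164, 0.08], [0.003, 0.422, -0.907]]
contact_force: [1.7, 1.8, 1.0]
width: 0.565
gripper_force: 0.8
```

```bash
python3 st.py
```

```text
16.0 w 0.5654739082518168 0.8427667245268822 tip [ 0.0209 -0.0602  0.0027] F [2.2359 1.4912 0.0156] M [ 0.1131  0.0905 -0.0044]
```

apply_moves --series '[{"travel": [0, -0.04, 0], "angular": [0, 0, 0], "gripper": 0.13}, {"travel": [0, -0.06, 0], "angular": [0, 0, 0], "gripper": 0.13}, {"travel": [0, -0.06, 0], "angular": [0, 0, 0], "gripper": 0.13}]'

```text
time_s: 16.3
eef_pos: [0.4118, -0.2294, 0.2028]
eef_rot: [[-0.184, 0.89, 0.418], [0.983, 0.166, 0.081], [0.003, 0.425, -0.905]]
contact_force: [5.1, 4.7, 3.3]
width: 0.563
gripper_force: 3.1
```

```bash
python3 st.py
```

```text
16.3 w 0.56299083561268 3.095984235405922 tip [ 0.0207 -0.0603  0.003 ] F [6.6927 3.6915 0.5436] M [ 0.4892 -0.9197  0.0047]
```

apply_moves --series '[{"travel": [0, 0.02, 0], "angular": [0, 0, 0], "gripper": -1}, {"travel": [0, 0.02, 0], "angular": [0, 0, 0], "gripper": -1}, {"travel": [0, 0.02, 0], "angular": [0, 0, 0], "gripper": -1}, {"travel": [0.08, 0.02, 0], "angular": [0, 0, 0], "gripper": -1}, {"travel": [0.16, 0.02, 0], "angular": [0, 0, 0], "gripper": -1}, {"travel": [0.22, 0.02, 0], "angular": [0, 0, 0], "gripper": -1}, {"travel": [0.22, 0.02, 0], "angular": [0, 0, 0], "gripper": -1}]'

```text
time_s: 17.0
eef_pos: [0.4118, -0.2223, 0.204]
eef_rot: [[-0.182, 0.889, 0.419], [0.983, 0.166, 0.074], [-0.003, 0.426, -0.905]]
contact_force: [3.9, -3.4, 6.4]
width: 0.508
gripper_force: 61.1
```

```bash
python3 st.py
```

```text
17.0 w 0.5078799018758218 61.11867070198059 tip [ 0.0225 -0.0545  0.0036] F [ 5.6027 -4.0987  4.4079] M [-0.6612 -0.8175  0.0823]
```

apply_moves --series '[{"travel": [0.08, 0, 0], "angular": [0, 0, 0], "gripper": -1}, {"travel": [0.15, 0, 0], "angular": [0, 0, 0], "gripper": -1}, {"travel": [0.15, 0, 0], "angular": [0, 0, 0], "gripper": -1}]'

```text
time_s: 17.3
eef_pos: [0.4111, -0.2176, 0.2041]
eef_rot: [[-0.18, 0.89, 0.419], [0.984, 0.166, 0.07], [-0.007, 0.425, -0.905]]
contact_force: [4.9, -7.2, 2.6]
width: 0.509
gripper_force: 61.6
```

```bash
python3 st.py
```

```text
17.3 w 0.5094546785499932 61.55180275440216 tip [ 0.0226 -0.0504  0.0036] F [ 4.3088 -7.9249  0.8632] M [-1.4678 -0.5646  0.1165]
```

apply_moves --series '[{"travel": [0.06, 0, 0], "angular": [0, 0, 0], "gripper": -1}, {"travel": [0.1, 0, 0], "angular": [0, 0, 0], "gripper": -1}, {"travel": [0.1, 0, 0], "angular": [0, 0, 0], "gripper": -1}]'

```text
time_s: 17.6
eef_pos: [0.411, -0.2161, 0.2046]
eef_rot: [[-0.177, 0.891, 0.419], [0.984, 0.166, 0.062], [-0.014, 0.424, -0.906]]
contact_force: [3.8, -16.5, -0.3]
width: 0.508
gripper_force: 61.3
```

```bash
python3 st.py;  python3 cor.py w7
```

```text
17.6 w 0.5081238351184284 61.34425163269043 tip [ 0.0226 -0.0505  0.004 ] F [  0.5625 -16.9597  -0.6426] M [-3.1647 -0.005   0.2562]
{'at': [320.8, 313.8], 'confidence': 0.97} bed [ 0.0218 -0.0491  0.011 ]
top {'at': [401.7, 260.8], 'confidence': 0.77} bed [ 0.0267 -0.0516  0.011 ]
```

apply_moves --series '[{"travel": [-0.2, 0, 0], "angular": [0, 0, 0], "gripper": -1}, {"travel": [-0.2, 0, 0], "angular": [0, 0, 0], "gripper": 0.3}, {"travel": [-0.2, 0, 0], "angular": [0, 0, 0], "gripper": 0.41}, {"travel": [-0.2, 0, -0.2], "angular": [0, 0, 0], "gripper": 0.41}, {"travel": [-0.2, 0, -1.2], "angular": [0, 0, 0], "gripper": 0.41}, {"travel": [-0.2, 0, -2.2], "angular": [0, 0, 0], "gripper": 0.41}, {"travel": [-0.2, 0, -3.2], "angular": [0, 0, 0], "gripper": -1}, {"travel": [-0.2, 0, -3.2], "angular": [0, 0, 0], "gripper": -1}, {"travel": [-0.2, 0, -3.2], "angular": [0, 0, 0], "gripper": -1}]'

```text
time_s: 18.7
eef_pos: [0.3554, -0.2285, 0.3188]
eef_rot: [[-0.181, 0.892, 0.414], [0.983, 0.164, 0.078], [0.002, 0.421, -0.907]]
contact_force: [-0.2, 0.0, -0.6]
width: 0.196
gripper_force: 0.0
```

```bash
python3 st.py;  python3 cor.py w8; python3 - <<'E'
from fit import *
np.set_printoptions(precision=4,suppress=True)
b=Bed();s=r.sense();p=r.grab_frame("top")
for z in(0,.05): print("tray left corner",[b.R.T@(atz(p,uv,z)-b.o) for uv in((90+768/2,120+270/2),(90+770/2,120+363/2))])
q=r.grab_frame("scene")
for z in(0,.05): print("scene tray",[atz(q,(180+u*.35,170+v*.35),z) for u,v in((765,488),(700,571))])
for z in(0,.05): print("top tray w",[atz(p,uv,z) for uv in((474,255),(475,301))])
print(r.place_of(p,"cam_knob")[:1],[proj(p,b.o+b.R@knob(c)).round(1) for c in(0,.1,.2,.5)])
rows=[("up",b.pose([.036,-.205,.075],-50)),("dn",b.pose([.036,-.205,.032],-50))]
for c in [.05,.25,.5,.75,1.0,1.25,1.5,1.7,1.8]:
    psi=-50*(1.49-c)/1.4; k=knob(c); a=np.radians(psi)
    rows.append((c,b.pose([k[0]+.02*np.sin(a),k[1]-.02*np.cos(a),.032],psi)))
show(rows,s)
E
```

```text
18.7 w 0.19598940765230152 0.0 tip [ 0.0188 -0.0497  0.1315] F [-0.4331  0.0711 -0.4619] M [0.0215 0.3626 0.0112]
{'at': [326.5, 243.2], 'confidence': 0.91} bed [ 0.0227 -0.0522  0.011 ]
top {'at': [402.9, 265.1], 'confidence': 0.72} bed [ 0.0148 -0.0536  0.011 ]
tray left corner [array([-0.0056, -0.2558, -0.0327]), array([-0.1143, -0.2325,  0.018 ])]
tray left corner [array([ 0.0122, -0.2383,  0.0142]), array([-0.0926, -0.2158,  0.0631])]
scene tray [array([ 0.5322, -0.4008,  0.    ]), array([ 0.4244, -0.4049,  0.    ])]
scene tray [array([ 0.4896, -0.4142,  0.05  ]), array([ 0.3883, -0.418 ,  0.05  ])]
top tray w [array([ 0.5121, -0.409 ,  0.    ]), array([ 0.3912, -0.4079,  0.    ])]
top tray w [array([ 0.5053, -0.3924,  0.05  ]), array([ 0.3887, -0.3913,  0.05  ])]
[{'at': [456.7, 245.9], 'confidence': 0.84}] [array([457.1, 245.1]), array([455.6, 243.2]), array([453.9, 241.5]), array([447.7, 237.7])]
up [-3.9, 0.45, 1.41] [-0.07, -0.03, 8.32]
dn [-3.9, 0.46, 2.49] [-0.07, -0.03, 8.32]
0.05 [-3.73, 0.61, 2.49] [-0.07, -0.03, 8.56]
0.25 [-3.57, 0.9, 2.49] [-0.06, -0.03, 7.37]
0.5 [-3.3, 1.22, 2.49] [-0.06, -0.04, 5.88]
0.75 [-2.98, 1.45, 2.49] [-0.06, -0.04, 4.39]
1.0 [-2.6, 1.59, 2.49] [-0.05, -0.04, 2.9]
1.25 [-2.22, 1.63, 2.49] [-0.05, -0.05, 1.42]
1.5 [-1.84, 1.58, 2.49] [-0.05, -0.05, -0.07]
1.7 [-1.56, 1.47, 2.49] [-0.04, -0.05, -1.26]
1.8 [-1.43, 1.4, 2.5] [-0.04, -0.06, -1.86]
```

View pics/w8.png

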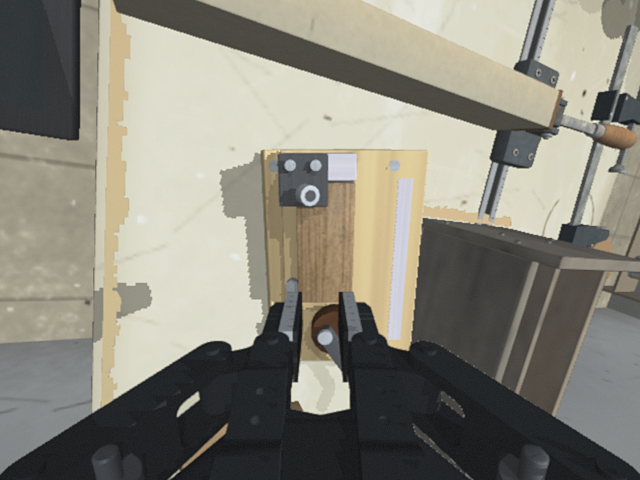

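apply_moves --series '[{"travel": [-3.9, 0.45, 1.41], "angular": [-0.07, -0.03, 8.32], "gripper": -1}, {"travel": [-3.9, 0.45, 1.41], "angular": [-0.07, -0.03, 8.32], "gripper": -1}, {"travel": [-3.9, 0.45, 1.41], "angular": [-0.07, -0.03, 8.32], "gripper": -1}, {"travel": [-3.9, 0.45, 1.41], "angular": [-0.07, -0.03, 8.32], "gripper": -1}, {"travel": [-3.9, 0.45, 1.41], "angular": [-0.07, -0.03, 8.32], "gripper": -1}, {"travel": [-3.9, 0.45, 1.41], "angular": [-0.07, -0.03, 8.32], "gripper": -1}, {"travel": [-3.9, 0.45, 1.41], "angular": [-0.07, -0.03, 8.32], "gripper": -1}, {"travel": [-3.9, 0.46, 2.0], "angular": [-0.07, -0.03, 8.32], "gripper": -1}, {"travel": [-3.9, 0.46, 2.49], "angular": [-0.07, -0.03, 8.32], "gripper": -1}, {"travel": [-3.9, 0.46, 2.49], "angular": [-0.07, -0.03, 8.32], "gripper": -1}]'

```text
time_s: 20.05
eef_pos: [0.4417, -0.3698, 0.2324]
eef_rot: [[0.564, 0.714, 0.415], [0.76, -0.646, 0.078], [0.324, 0.271, -0.906]]
contact_force: [0.7, -0.0, -0.1]
width: -0.003
gripper_force: 0.0
```

```bash
python3 st.py; python3 - <<'E'
from fit import *
b=Bed();s=r.sense();print(b.tip(s));rows=[]
for c in [.05,.25,.45,.65,.85,1.05,1.25,1.4,1.5,1.6,1.7,1.8,1.9]:
    psi=-50*(1.49-c)/1.4; k=knob(c); a=np.radians(psi)
    rows.append((c,b.pose([k[0]+.02*np.sin(a),k[1]-.02*np.cos(a),.032],psi)))
show(rows,s)
E
```

```text
20.05 w -0.003129179056301996 0.0 tip [ 0.0362 -0.2043  0.0282] F [ 0.5797 -0.1415 -0.3936] M [-0.0029  0.4016  0.0262]
[ 0.03620237 -0.20428528  0.03118612]
0.05 [0.22, -0.03, -0.02] [-0.01, -0.01, 0.26]
0.25 [0.54, 0.04, -0.02] [-0.01, -0.01, -0.93]
0.45 [0.87, 0.05, -0.02] [-0.01, -0.01, -2.12]
0.65 [1.19, -0.01, -0.02] [-0.01, -0.01, -3.31]
0.85 [1.49, -0.13, -0.02] [-0.01, -0.01, -4.5]
1.05 [1.75, -0.3, -0.02] [-0.01, -0.01, -5.69]
1.25 [1.97, -0.52, -0.02] [-0.01, -0.01, -6.88]
1.4 [2.11, -0.71, -0.02] [-0.01, -0.01, -7.78]
1.5 [2.18, -0.84, -0.02] [-0.01, -0.01, -8.37]
1.6 [2.23, -0.98, -0.02] [-0.01, -0.01, -8.97]
1.7 [2.28, -1.13, -0.02] [-0.01, -0.01, -9.56]
1.8 [2.3, -1.27, -0.02] [-0.01, -0.01, -10.16]
1.9 [2.31, -1.42, -0.02] [-0.01, -0.01, -10.75]
```

apply_moves --series '[{"travel": [0.22, -0.03, -0.02], "angular": [0, 0, 0.2], "gripper": -1}, {"travel": [0.54, 0.04, -0.02], "angular": [0, 0, -0.93], "gripper": -1}, {"travel": [0.87, 0.05, -0.02], "angular": [0, 0, -2.12], "gripper": -1}, {"travel": [1.19, -0.01, -0.02], "angular": [0, 0, -3.31], "gripper": -1}, {"travel": [1.49, -0.13, -0.02], "angular": [0, 0, -4.5], "gripper": -1}, {"travel": [1.75, -0.3, -0.02], "angular": [0, 0, -5.69], "gripper": -1}, {"travel": [1.97, -0.52, -0.02], "angular": [0, 0, -6.88], "gripper": -1}, {"travel": [2.11, -0.71, -0.02], "angular": [0, 0, -7.78], "gripper": -1}, {"travel": [2.18, -0.84, -0.02], "angular": [0, 0, -8.37], "gripper": -1}, {"travel": [2.23, -0.98, -0.02], "angular": [0, 0, -8.97], "gripper": -1}, {"travel": [2.28, -1.13, -0.02], "angular": [0, 0, -9.56], "gripper": -1}, {"travel": [2.3, -1.27, -0.02], "angular": [0, 0, -10.16], "gripper": -1}]'

```text
time_s: 21.25
eef_pos: [0.4639, -0.275, 0.2571]
eef_rot: [[-0.346, 0.832, 0.434], [0.932, 0.358, 0.055], [-0.109, 0.423, -0.899]]
contact_force: [21.7, -18.5, -8.5]
width: -0.0
gripper_force: 12.2
```

```bash
python3 st.py; python3 - <<'E'
from fit import *
b=Bed();s=r.sense();t=b.tip(s);print(t)
R=b.R.T@np.array(s["eef_rot"]);psi=np.degrees(np.arctan2(-R[0,0],R[1,0]));print("psi",psi)
k=t+.02*np.array([-np.sin(np.radians(psi)),np.cos(np.radians(psi)),0]);print("cam est",np.arctan2(k[1]+.131,k[0]-.0225)+np.radians(60),np.hypot(k[1]+.131,k[0]-.0225))
rows=[]
for c in [1.8,1.9,2.0]:
    psi=11; k=knob(c); a=np.radians(psi)
    rows.append((c,b.pose([k[0]+.02*np.sin(a),k[1]-.02*np.cos(a),.032],psi)))
show(rows,s)
E
```

```text
21.25 w -0.00044182257899113864 12.150851413607597 tip [ 0.0849 -0.1196  0.0341] F [ 12.6927 -22.0967 -15.3205] M [-4.5398 -1.9785 -0.0341]
[ 0.08485081 -0.11953211  0.03712017]
psi 11.599874625774923
cam est 1.5364932187582538 0.06608323038052225
1.8 [0.27, -0.16, 0.12] [0.1, 0.26, 0.1]
1.9 [0.4, -0.25, 0.11] [0.1, 0.26, 0.1]
2.0 [0.53, -0.36, 0.11] [0.1, 0.26, 0.1]
```

apply_moves --series '[{"travel": [0, 0, 0], "angular": [0, 0, 0], "gripper": -1}, {"travel": [0, 0, 0], "angular": [0, 0, 0], "gripper": -1}, {"travel": [0, 0, 0], "angular": [0, 0, 0], "gripper": -1}]'

```text
time_s: 21.55
eef_pos: [0.4632, -0.2743, 0.2569]
eef_rot: [[-0.345, 0.833, 0.432], [0.933, 0.355, 0.059], [-0.104, 0.424, -0.9]]
contact_force: [12.8, -11.9, -2.9]
width: -0.002
gripper_force: 7.8
```

```bash
cat > ce.py <<'E'
from fit import *
b=Bed();s=r.sense();t=b.tip(s);print(t)
R=b.R.T@np.array(s["eef_rot"]);psi=np.degrees(np.arctan2(-R[0,0],R[1,0]))
k=t+.02*np.array([-np.sin(np.radians(psi)),np.cos(np.radians(psi)),0]);print("psi",psi,"cam est",np.arctan2(k[1]+.131,k[0]-.0225)+np.radians(60),np.hypot(k[1]+.131,k[0]-.0225))
E
python3 st.py; python3 ce.py; python3 - <<'E'
from fit import *
b=Bed();q=r.grab_frame("top");w=r.grab_frame("wrist");s=r.sense()
print(r.place_of(q,"cam_knob")[:2],[proj(q,b.o+b.R@knob(c)).round(1) for c in(1.4,1.6,1.8)])
print(r.place_of(q,"pine_block_mid")[:1],proj(q,b.o+b.R@np.array([.0225,-.05,.011])))
print(r.place_of(w,"cam_knob")[:2],[proj(w,b.o+b.R@knob(c),wT(w,s)).round(1) for c in(1.4,1.6,1.8)])
E
```

```text
21.55 w -0.001678797947817339 7.818256951868534 tip [ 0.0841 -0.1181  0.0342] F [  8.2449 -14.0406  -7.0503] M [-2.8937 -1.1122 -0.0151]
[ 0.08406378 -0.11803118  0.03715201]
psi 11.400384890318119 cam est 1.5618035889305582 0.06618194654574051
[{'at': [422.6, 241.9], 'confidence': 0.56}] [array([425.3, 239.1]), array([420.8, 242. ]), array([417. , 245.7])]
[{'at': [400.1, 265.9], 'confidence': 0.86}] [401.24106448 262.46152955]
[] [array([324.9, 297.4]), array([317.7, 272.1]), array([304.6, 247.4])]
```

apply_moves --series '[{"travel": [0.07, -0.04, 0.02], "angular": [0, 0, 0], "gripper": -1}, {"travel": [0.14, -0.08, 0.04], "angular": [0, 0, 0], "gripper": -1}, {"travel": [0.2, -0.12, 0.04], "angular": [0, 0, 0], "gripper": -1}, {"travel": [0.2, -0.12, 0.04], "angular": [0, 0, 0], "gripper": -1}]'

```text
time_s: 22.2
eef_pos: [0.461, -0.2719, 0.2562]
eef_rot: [[-0.342, 0.829, 0.442], [0.932, 0.358, 0.049], [-0.117, 0.429, -0.896]]
contact_force: [19.8, -20.3, -2.9]
width: 0.002
gripper_force: 12.6
```

```bash
python3 st.py; python3 ce.py
```

```text
22.2 w 0.002413949565186107 12.55446195602417 tip [ 0.0839 -0.1173  0.0344] F [ 13.1036 -23.5636  -9.3215] M [-4.5522 -2.2903 -0.1354]
[ 0.08379987 -0.11722192  0.0373688 ]
psi 11.593672540126137 cam est 1.5747040448470022 0.06629186784693876
```

apply_moves --series '[{"travel": [-0.3, 0.1, 0], "angular": [0, 0, 0], "gripper": -1}, {"travel": [-0.6, 0.2, 0], "angular": [0, 0, 0], "gripper": -1}, {"travel": [-0.6, 0.2, -1.2], "angular": [0, 0, 0], "gripper": -1}, {"travel": [-0.6, 0.2, -2.4], "angular": [0, 0, 0], "gripper": -1}, {"travel": [-0.6, 0.2, -3.2], "angular": [0, 0, 0], "gripper": -1}, {"travel": [-0.6, 0.2, -3.2], "angular": [0, 0, 0], "gripper": -1}]'

```text
time_s: 22.8
eef_pos: [0.413, -0.2931, 0.3744]
eef_rot: [[-0.346, 0.836, 0.425], [0.934, 0.352, 0.068], [-0.093, 0.421, -0.902]]
contact_force: [0.9, -0.4, 1.4]
width: 0.002
gripper_force: 0.0
```

```bash
python3 st.py; python3 - <<'E'
from fit import *
np.set_printoptions(precision=4,suppress=True)
b=Bed();s=r.sense();w=r.grab_frame("wrist");q=r.grab_frame("top");T=wT(w,s);e=r.grab_frame("scene")
for p,t in((w,T),(q,None),(e,None)):
    print(r.place_of(p,"cam_knob")[:2],[proj(p,b.o+b.R@knob(c),t).round(1).tolist() for c in(1.4,1.5,1.6,1.7,1.8)])
    a=r.place_of(p,"pine_block_mid")[:1]
    if a:
        o,d=ray(p,a[0]["at"],t);o=b.R.T@(o-b.o);d=b.R.T@d;print("pine",a[0]["confidence"],o+d*(.011-o[2])/d[2])
def crop(p,c,h,f): 
    im=p["frame"][:,:,::-1];u,v=map(int,c);return cv2.resize(im[v-h:v+h,u-h:u+h],(f,f),interpolation=cv2.INTER_CUBIC)
print(s["eef_rot"])
c=proj(w,b.o+b.R@np.array([.045,-.09,.02]),T);print(c);h=int(min(105,480-c[1],c[1]));u0=[int(c[0])-h,int(c[1])-h];print(u0,h,580/(2*h))
cv2.imwrite("pics/w9.png",crop(w,c,h,580))
E
```

```text
22.8 w 0.002329853063862242 0.0 tip [ 0.0849 -0.1257  0.1629] F [ 1.2821 -0.5502  0.9009] M [-0.0354  0.3658 -0.0295]
[{'at': [318.9, 201.6], 'confidence': 0.66}] [[322.6, 217.9], [321.0, 210.3], [318.5, 202.7], [315.3, 195.3], [311.3, 188.2]]
pine 0.61 [ 0.0197 -0.0482  0.011 ]
[{'at': [421.5, 243.6], 'confidence': 0.84}] [[425.3, 239.1], [423.0, 240.4], [420.8, 242.0], [418.8, 243.8], [417.0, 245.7]]
pine 0.62 [ 0.0183 -0.0425  0.011 ]
[{'at': [398.1, 279.2], 'confidence': 0.74}] [[403.2, 279.6], [400.5, 279.6], [397.8, 279.8], [395.1, 280.2], [392.5, 280.9]]
pine 0.61 [ 0.0243 -0.0503  0.011 ]
[[-0.3463  0.8361  0.4254]
 [ 0.9335  0.352   0.0682]
 [-0.0927  0.4207 -0.9024]]
[282.2363 183.2244]
[177, 78] 105 2.761904761904762
```

View pics/w9.png

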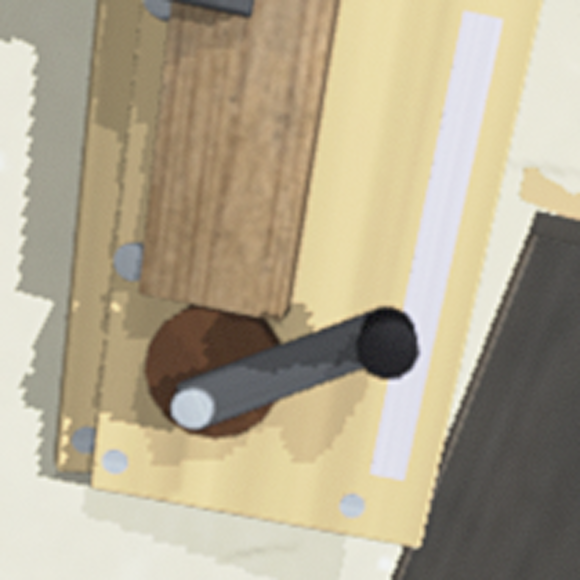

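```bash
python3 - <<'E'
from fit import *
np.set_printoptions(precision=4,suppress=True)
b=Bed();s=r.sense();p=r.grab_frame("wrist");T=wT(p,s)
def bz(c,z):
    uv=np.array(c)/(580/210)+[177,78]-.2
    o,d=ray(p,uv,T);o=b.R.T@(o-b.o);d=b.R.T@d;return o+d*(z-o[2])/d[2]
for z in(.055,):
    k=bz((388,345),z);print("knob",k)
for z in(.025,.03):
    v=bz((192,407),z);d=k-v;print("pivot",v,"r",np.hypot(d[0],d[1]),"cam",np.arctan2(d[1],d[0])+np.radians(60))
d=k-[.0225,-.131,0];print("nominal",np.hypot(d[0],d[1]),np.arctan2(d[1],d[0])+np.radians(60))
print("block end corners",bz((140,292),.022),bz((281,318),.022),bz((165,80),.022),bz((325,80),.022),"stop",bz((130,262),.008),"bed corner",bz((420,545),0),bz((95,488),0))
rows=[]
for c,off in((1.55,.032),(1.62,.02),(1.8,.02),(2.0,.02),(2.2,.02)):
    psi=32;k=knob(c);a=np.radians(psi);rows.append((c,b.pose([k[0]+off*np.sin(a),k[1]-off*np.cos(a),.034],psi)))
k=knob(1.55);a=np.radians(32);rows.insert(0,("up",b.pose([k[0]+.032*np.sin(a),k[1]-.032*np.cos(a),.075],32)))
show(rows,s)
E
```

```text
knob [ 0.0715 -0.0891  0.055 ]
pivot [ 0.0166 -0.1246  0.025 ] r 0.06539620616570874 cam 1.6211673731642229
pivot [ 0.0174 -0.1232  0.03  ] r 0.06390111117062569 cam 1.6102267399255163
nominal 0.06445198860749587 1.7549272076197775
block end corners [-0.0038 -0.0932  0.022 ] [ 0.039  -0.0928  0.022 ] [-0.0034 -0.033   0.022 ] [ 0.0408 -0.0244  0.022 ] stop [-0.0113 -0.0869  0.008 ] bed corner [ 0.0973 -0.1659  0.    ] [-0.0171 -0.1665  0.    ]
up [-0.18, 0.36, 2.11] [0.01, 0.02, -3.5]
1.55 [-0.18, 0.36, 3.14] [0.01, 0.02, -3.5]
1.62 [0.2, 0.22, 3.14] [0.01, 0.02, -3.5]
1.8 [0.46, 0.08, 3.14] [0.01, 0.02, -3.5]
2.0 [0.72, -0.12, 3.14] [0.01, 0.02, -3.5]
2.2 [0.93, -0.36, 3.14] [0.01, 0.02, -3.5]
```

apply_moves --series '[{"travel": [-0.18, 0.36, 2.11], "angular": [0, 0, -3.5], "gripper": -1}, {"travel": [-0.18, 0.36, 2.11], "angular": [0, 0, -3.5], "gripper": -1}, {"travel": [-0.18, 0.36, 2.11], "angular": [0, 0, -3.5], "gripper": -1}, {"travel": [-0.18, 0.36, 3.14], "angular": [0, 0, -3.5], "gripper": -1}, {"travel": [-0.18, 0.36, 3.14], "angular": [0, 0, -3.5], "gripper": -1}, {"travel": [0.2, 0.22, 3.14], "angular": [0, 0, -3.5], "gripper": -1}, {"travel": [0.33, 0.15, 3.14], "angular": [0, 0, -3.5], "gripper": -1}, {"travel": [0.46, 0.08, 3.14], "angular": [0, 0, -3.5], "gripper": -1}, {"travel": [0.6, -0.02, 3.14], "angular": [0, 0, -3.5], "gripper": -1}, {"travel": [0.72, -0.12, 3.14], "angular": [0, 0, -3.5], "gripper": -1}, {"travel": [0.72, -0.12, 3.14], "angular": [0, 0, -3.5], "gripper": -1}]'

```text
time_s: 24.4
eef_pos: [0.4612, -0.2646, 0.2593]
eef_rot: [[-0.617, 0.65, 0.444], [0.743, 0.667, 0.056], [-0.26, 0.364, -0.894]]
contact_force: [20.1, -11.5, 0.9]
width: -0.001
gripper_force: 10.8
```

```bash
python3 st.py; python3 ce.py
```

```text
24.4 w -0.0012597746893761416 10.833929311484098 tip [ 0.0871 -0.1091  0.0366] F [ 16.3661 -14.9479  -6.6244] M [-3.0119 -2.9174  0.0146]
[ 0.08699842 -0.10898938  0.03955414]
psi 32.539012603014854 cam est 1.6733943247782082 0.06632536202517476
```

apply_moves --series '[{"travel": [0.08, -0.04, 0], "angular": [0, 0, 0], "gripper": -1}, {"travel": [0.15, -0.08, 0], "angular": [0, 0, 0], "gripper": -1}, {"travel": [0.2, -0.1, 0], "angular": [0, 0, 0], "gripper": -1}, {"travel": [0.2, -0.1, 0], "angular": [0, 0, 0], "gripper": -1}]'

```text
time_s: 24.8
eef_pos: [0.4577, -0.2633, 0.259]
eef_rot: [[-0.615, 0.645, 0.453], [0.74, 0.67, 0.052], [-0.27, 0.368, -0.89]]
contact_force: [33.4, -14.6, -3.1]
width: -0.002
gripper_force: 15.4
```

```bash
python3 st.py; python3 ce.py
```

```text
24.8 w -0.0020558812521537097 15.391066297888756 tip [ 0.0858 -0.1082  0.0376] F [ 26.0741 -20.4002 -15.5944] M [-4.1199 -4.7256 -0.0514]
[ 0.08568177 -0.10810774  0.04063459]
psi 32.7707935877668 cam est 1.6960795318469617 0.06571135918621614
```

apply_moves --series '[{"travel": [-0.4, 0.1, 0], "angular": [0, 0, 0], "gripper": -1}, {"travel": [-0.7, 0.2, 0], "angular": [0, 0, 0], "gripper": -1}, {"travel": [-0.7, 0.2, -1.2], "angular": [0, 0, 0], "gripper": -1}, {"travel": [-0.7, 0.2, -2.4], "angular": [0, 0, 0], "gripper": -1}, {"travel": [-0.7, 0.2, -3.4], "angular": [0, 0, 0], "gripper": -1}, {"travel": [-0.7, 0.2, -3.4], "angular": [0, 0, 0], "gripper": -1}, {"travel": [-0.7, 0.2, -3.4], "angular": [0, 0, 0], "gripper": -1}, {"travel": [-0.7, 0.2, -3.4], "angular": [0, 0, 0], "gripper": -1}]'

```text
time_s: 25.6
eef_pos: [0.4092, -0.2792, 0.3788]
eef_rot: [[-0.625, 0.66, 0.417], [0.747, 0.66, 0.075], [-0.226, 0.359, -0.906]]
contact_force: [0.3, -0.0, -0.1]
width: -0.003
gripper_force: 0.0
```

```bash
python3 st.py; python3 - <<'E'
from fit import *
np.set_printoptions(precision=4,suppress=True)
b=Bed();s=r.sense();w=r.grab_frame("wrist");T=wT(w,s);e=r.grab_frame("scene");q=r.grab_frame("top")
for p,t in((w,T),(e,None),(q,None)):
    a=r.place_of(p,"cam_knob")[:1];cs=np.linspace(0,2,201)
    if a: d=[np.linalg.norm(proj(p,b.o+b.R@knob(c),t)-a[0]["at"]) for c in cs];print("cam",cs[np.argmin(d)],min(d),a[0]["confidence"])
    a=r.place_of(p,"pine_block_mid")[:1]
    if a:
        o,d=ray(p,a[0]["at"],t);o=b.R.T@(o-b.o);d=b.R.T@d;print("pine",a[0]["confidence"],o+d*(.011-o[2])/d[2])
E
```

```text
25.6 w -0.0028921825622279652 0.0 tip [ 0.0845 -0.1098  0.1675] F [ 0.2156 -0.0993 -0.1905] M [-0.0132  0.4387  0.0018]
cam 1.73 1.464756417188152 0.91
pine 0.77 [ 0.0223 -0.0489  0.011 ]
cam 1.56 1.531458747782355 0.71
pine 0.97 [ 0.0246 -0.0593  0.011 ]
cam 1.62 1.0112965536777876 0.89
pine 0.64 [ 0.0206 -0.043   0.011 ]
```

Lever closed (best view 1.73 rad), the block is home and the robot touches nothing, so I hand it in.

```bash
python3 -c "
from workcell import r
print(r.close_job())"
```

```text
the job is handed in; nothing more can be done
None
```

The pine block is home against both low stops and the end stop, the cam lever is closed at about 1.7 rad in the closest camera view (the scene and top views read 1.56 and 1.62; 1.5 needed), and the job was handed in after about 26 s; no verdict was returned.

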